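# Load the cylinder heating cabinet, hang its lift-off door and latch it

### The job

Warm up the gas sample: stand the steel sample cylinder upright in the small heating cabinet, slid in through the open front with its neck in the roof slot and pushed back against the V-shaped heating block. Then lift the loose cabinet door, lower both its hinge knuckles fully down onto the two hinge pins with the door standing open, let go only once it is down, swing the door shut, and press the hook latch down over the stud on the door's edge. Leave the other things on the bench where they are.

Things in the scene. Friction and masses are not known exactly. Their poses are not given: they have to be found in the camera images.
- heat_cabinet: Fixed grey heating cabinet, 125 deep (x), 150 wide (y), 179 mm high. Origin on the bench under the middle of the open front's plane; x points into the cabinet (front faces -x), y to its left, z up. In its frame (mm): inside y -55 to 55, back wall x 105, inner floor z 26 (a step up from the bench at x 0), roof z 171 to 179. Thermostat box on the right wall, x 58 to 120, y to -109, z to 122.
- seat (a point): Point on the cabinet's inner floor on the axis of a seated cylinder, (52, 0, 26) mm in the cabinet's frame, axes as the cabinet's. Behind it an aluminium heating block, a 90 degree V open to the front, z 26 to 126, centres the cylinder's body. Above it the roof has a slot for the cylinder's neck, 36 mm wide (y -18 to 18), open to the front and ending at x 69.
- pin_lower (a point): Lower hinge pin on the cabinet's left front: point on the pin's axis on the top face of its bracket, (-34, 87, 42) mm in the cabinet's frame. The upright pin is 10 mm thick for 20 mm, then tapers to a 3 mm tip 32 mm above this point; the bracket, 10 mm thick, reaches 11 mm round the axis and back to the side wall.
- pin_upper (a point): Upper hinge pin, same axis and shape, (-34, 87, 137) mm in the cabinet's frame; its tip is 32 mm above this point.
- cabinet_door: Loose grey insulated door, 30 thick (x), 150 wide (y), 157 mm high, 0.36 to 0.6 kg, at first standing on its lower edge. Origin: centre of its underside; z up; +x inner side (gasket), -x outer side with a vertical bar handle (y -55, z 40 to 110, out to x -41), +y hinge edge with two knuckles. Hung and shut: axes parallel to the cabinet's, origin at (-19, 0, 22) mm in its frame.
- knuckle_lower (a point): Centre of the lower knuckle's hole at its underside, (-15, 87, 20) mm in the door's frame. Knuckle 22 mm thick outside, hole 13 mm through, 22 mm high. Fully down it coincides with pin_lower. Opened by an angle a the hung door is turned by -a about the pins' axis (at 90 degrees it points to the cabinet's -x, outer side to +y); it turns freely to over 120 degrees and stays where left.
- knuckle_upper (a point): Centre of the upper knuckle's hole at its underside, (-15, 87, 115) mm in the door's frame; same shape; fully down it coincides with pin_upper. The knuckles must be over 32 mm above their seats to pass over the pins. The door's plain upper edge, 157 mm up, is gripped from above across the 30 mm thickness, at the middle of its width.
- stud (a point): Middle of the 10 mm thick, 16 mm long latch stud standing out sideways from the door's free edge; (4, -83, 128) mm in the door's frame.
- keeper (a point): Point of the cabinet where the stud lies when the door is shut; (-15, -83, 150) mm in the cabinet's frame. The door has some 4 mm of play there.
- latch (a joint): Hook latch: steel lever outside the cabinet's right wall, pivot at (40, -84, 162) mm in the cabinet's frame, axis along y. 0 = level, its nose in front of the stud (locked); positive = front end raised, at most 1.2 rad. Friction (about 1 N at the tab) holds it where it is left; starts raised by 0.55 to 0.95.
- latch_tab (a point): Middle of the upper face of the thumb tab at the lever's front end: 66 mm ahead of the pivot, 6 mm above the lever's middle line, 25 mm outside the cabinet's right wall. The tab is 34 mm wide (cabinet's y, from 4 mm outside the wall) and 22 mm along the lever. With the latch level it is at (-26, -100, 168) mm in the cabinet's frame.
- sample_cylinder: Steel gas sample cylinder, 0.5 to 0.8 kg, 176 mm high, standing on the bench to the left. Origin under the foot, axis at (0, 4) mm, z up. Foot 26 mm thick to z 15, body 41 mm to z 131, dome to z 140, neck 22 mm to z 150, then 16 mm, round black cap 23 mm thick z 162 to 176. A side port 13 mm thick at z 157 points to -y, its end 28 mm from the axis.
- cylinder_foot (a point): Point on the cylinder's axis at its underside. While it is slid in under the roof the foot may be 0 to 5 mm above the inner floor, and the side port must point out of the cabinet's front (cylinder's -y along the cabinet's -x) so that it lies in the roof slot; slid in, the cap stands above the roof.
- cylinder_cap (a point): Point on the cylinder's axis in the middle of the cap, 169 mm above the underside. The cap can be gripped from above with the fingers closing along the cylinder's x.
- flow_meter: Bystander: grey hand-held meter with keys, 121x67x30 mm, lying behind on the left.
- spanner_14: Bystander: open-ended spanner, 148 mm long, 6 mm thick, lying in front of the cabinet; the hung door swings over it.
- tube_cutter: Bystander: small tube cutter, 106 mm long, 23 mm high, on the left.
- vial_1: Bystander: small capped vial, 23 mm thick, 52 mm high, on the right among others.
- vial_4: Bystander: small capped vial, 23 mm thick, 52 mm high, on the left.
There are look-alikes about, which are no part of the job. What is shaped like the sample_cylinder but yellow is not meant.

How it is judged (in metres and radians):
On the way, in this order (a step that is already met when the one before it is completed fails the run):
1. the sample cylinder stands upright on the cabinet's floor, seated against the V block (horizontal distance between cylinder_foot and seat below 0.01 m and horizontal distance between cylinder_cap and seat below 0.016 m and z of cylinder_foot in the frame of seat below 0.005 m and angle between sample_cylinder's own z axis and vertical below 0.12 rad and contact force between sample_cylinder and the fingers below 0.1 N), for 0.2 s.
2. both door knuckles are fully down on the two hinge pins (horizontal distance between knuckle_lower and pin_lower below 0.005 m and horizontal distance between knuckle_upper and pin_upper below 0.005 m and z of knuckle_lower in the frame of pin_lower below 0.005 m and z of knuckle_upper in the frame of pin_upper below 0.005 m), for 0.2 s.
3. the hung door is shut (horizontal distance between stud and keeper below 0.008 m and horizontal distance between knuckle_lower and pin_lower below 0.005 m and horizontal distance between knuckle_upper and pin_upper below 0.005 m), for 0.1 s.
4. the latch is down over the stud (value of joint latch below 0.1 rad and horizontal distance between stud and keeper below 0.008 m), for 0.2 s.
At the end, for the whole second after the job is handed in: The cylinder stands upright (within 7 degrees) on the cabinet's floor with its axis within 10 mm of the seat, both knuckles are within 5 mm of their seats on the pins, the door is shut (stud within 8 mm of its place), the latch is level within 0.1 rad, and all is at rest (all of step 2 and all of step 4 and horizontal distance between cylinder_foot and seat below 0.01 m and z of cylinder_foot in the frame of seat below 0.005 m and angle between sample_cylinder's own z axis and vertical below 0.12 rad and linear speed of each of cabinet_door, sample_cylinder below 0.02 m/s); the robot touches nothing.
It fails at once if the door is dropped: let go while its knuckles are more than 12 mm above their seats (height (world z) of cabinet_door above 0.034 m and contact force between cabinet_door and the fingers below 0.02 N).
It fails at once if the cylinder is knocked over (angle between sample_cylinder's own z axis and vertical above 0.7 rad).
It fails at once if a bystander is moved by more than 30 mm (distance of any of flow_meter, spanner_14, tube_cutter, vial_1, vial_4 from where it was at the start of the episode above 0.03 m).
It also fails if it takes over 72 s, if anything falls off the work surface, if the arm or the gripper's body presses on something with over 40 N, if the wrist force passes 120 N, or if a joint passes its speed limit or range.

### The arm

A 7-joint arm with a two-finger parallel gripper is mounted at the origin on a cart in front of the work surface, level with it; the furniture and walls round the work are solid. World frame = base frame: x ahead of the robot, y to its left, z up, the work surface at z = 0. Lengths are in m, angles in degrees, forces in N, time in s.
With the tool pointing down it reaches from about 0.425 to 0.875 m from the base axis. Payload 4.7 kg.
Tool frame: the origin (TCP) lies at the centre of the arm's flange, where the gripper is bolted on; the fingertips stand 182 mm ahead of it and the grasp point (between the pads) lies 164 mm ahead of it; z points along the fingers, x is the direction in which the jaws open and shut, and the axes are right-handed (so a half turn about z gives the same grasp; the last joint's range is limited). The gripper opens to 87 mm and grips with 3 to 60 N. Pads are 19 mm wide; open, the fingers measure 117 mm over their backs; the gripper's body (75 mm by 190 mm) begins 51 mm behind the grasp point.
Start: joints at [-67.603, 18.392, -4.016, 83.108, 1.295, 78.541, -3.26], TCP at [0.239, 0.604, 0.405] pointing down, gripper open.
Joint ranges: [-163.93, 163.93], [-17.29, 119.83], [-79.2, 71.16], [3.27, 140.29], [-89.18, 269.18], [5.43, 117.66], [-154.24, 154.24]. Speed limits (degrees/s): [147.25, 147.25, 180, 180, 180, 180, 180].

### API

Orientations are given as [roll, pitch, yaw] about the fixed x, y, z axes, in that order (R = Rz(yaw) Ry(pitch) Rx(roll)).
In Python, from cell import env gives the robot as it stands. The module is installed in compiled form; this text tells all that it offers.
- The arm moves only by the tool carry_out, never from a script. Its argument "increments" is a list of rows, each a list of 5 numbers: the shift along the world's x, y, z in m, then the turn about the world's z in degrees, then the gripper's target within -1 to 1 (shut at 1, half-way at 0, fully open at -1). In form: [[dx, dy, dz, spin, jaw], ...]. A call has 1 to 20 rows; each row is the pose to reach, as a shift and turn from the pose commanded when the call began; what a row does not reach only later rows make up. A row lasts 1/10 s, in which the tool goes at most 50 mm and 8.59 degrees, less where a joint would pass 70% of its speed; a pose out of reach is approached as far as the arm can. A call with a gripper value outside its range is refused whole. The fingers move at their own pace and stop on an object; "grip_force" is the grip in N (left out, the last holds). Time passes only in rows, so rows that repeat a pose let the fingers close. It gives the time, the measured TCP pose, the force and the opening at its end, in the units of the state.
- env.get_obs(): the state, without advancing time (a new reading comes with each control period).
- env.read_camera(name): name is "scene" or "top" or "wrist"; returns (picture, depth): 480x640x3 uint8, red, green, blue; 480x640 float32, m along the optical axis (not along the pixel's ray), 0 where there is no reading.
- env.get_calibration(name): a dict with "K" (3x3 intrinsics, pixels), "k1" (the pictures are not rectified: a ray, as slopes to the right and down, at radius r is drawn at 1 + k1 r^2 times it, then the intrinsics apply), "camera_from_world" (4x4, takes a point from world to camera coordinates); the wrist camera has in their place "T_tool_cam" (4x4, takes a point from camera to tool coordinates, whose origin is the TCP and whose axes are the tool frame's). Camera axes: x right, y down, z forward; pixel columns grow to the right and rows downward; lengths in m; the calibration is good to about 2 mm. A picture is of the moment at which its call begins: read the wrist's pose just before it. get_calibration takes no time and is no camera call.
- env.sign_off(): hands the job in, once; it reports no verdict.
The state is a dict: "time_s": time; "qpos": joint angles; "joint_velocities": joint speeds; "effort": joint torques, N m; "tool_pos": TCP position; "tool_rot": TCP orientation; "force": force on the tool from outside, world axes, zero at the start; "wrist_torque": the same for the moment, N m; "grip_width": finger opening in m.
Only numpy, scipy, OpenCV 4.12 (cv2) and the standard library are available. Lean on these libraries where they do the work, as an engineer would, in place of code of your own. Each camera call takes 0.05 s, during which the arm holds its last target.

## Working session

There is one attempt and no reset: what is moved stays moved. The work goes in short steps, Python scripts to look and compute and a tool call to move; the robot and the scene stay as the last step left them, time stands still between calls to the robot, and variables do not carry over. Pictures are saved under pics/ and viewed, and the job is handed in when it is done.

Besides the shell and the picture viewer there is one more tool, called after "Call:" as name(argument=value, ...), one argument or row to a line, values as JSON. carry_out: Moves the arm, as the interface text tells. Its arguments: {"type":"object","properties":{"increments":{"type":"array"},"grip_force":{"type":"number"}},"required":["increments"]}

```bash
mkdir -p pics; cat > h.py <<'E'
import numpy as np, cv2
from cell import env
def snap(n,tag):
    o=env.get_obs(); p,d=env.read_camera(n); 
    cv2.imwrite(f'pics/{tag}.png',p[:,:,::-1]); np.savez(f'pics/{tag}.npz',p=p,d=d,tp=o['tool_pos'],tr=o['tool_rot'])
    return p,d,o
E
python3 - <<'E'
from h import *
print(env.get_obs())
for n in ['scene','top','wrist']:
    print(n,env.get_calibration(n)); snap(n,n+'0')
E
```

```text
{'time_s': 0.0, 'qpos': array([-67.60164991,  18.43790205,  -4.01584454,  83.17641633,
         1.2972965 ,  78.54219292,  -3.26012819]), 'joint_velocities': array([ 0.09330159, -0.04232564,  0.07690396, -0.01156894, -0.03085971,
        0.01343154,  0.07818605]), 'effort': array([ 3.63611298e-04, -4.91290569e+01, -4.03707353e-01, -3.12532532e+01,
       -6.38120086e-02,  4.37305472e-02,  1.70811836e-04]), 'tool_pos': array([0.23913381, 0.60417488, 0.4036611 ]), 'tool_rot': array([1.79991914e+02, 1.11133783e-01, 6.84120524e+01]), 'force': array([ 0.54618929, -0.42288659,  0.65378268]), 'wrist_torque': array([-0.0199823 , -0.02013087,  0.00767432]), 'grip_width': 0.0870833293223715}
scene {'K': array([[593.17453886,   0.        , 319.76791507],
       [  0.        , 593.17453886, 242.6102331 ],
       [  0.        ,   0.        ,   1.        ]]), 'k1': 0.03199376610216319, 'camera_from_world': array([[-0.5999704 , -0.80000828,  0.00471867,  0.30881439],
       [-0.48126961,  0.35620654, -0.80093474,  0.34691778],
       [ 0.63907361, -0.48280809, -0.59873306,  1.26368562],
       [ 0.
[... 361 characters left out ...]
0.15790495,  0.54125107],
       [ 0.15782068, -0.0058715 , -0.98745033,  1.53404081],
       [ 0.        ,  0.        ,  0.        ,  1.        ]])}
wrist {'K': array([[410.18865753,   0.        , 322.66009144],
       [  0.        , 410.18865753, 237.34949596],
       [  0.        ,   0.        ,   1.        ]]), 'k1': 0.022554721334967182, 'T_tool_cam': array([[ 9.99999985e-01, -1.54838174e-04, -7.51865445e-05,
        -4.99495382e-04],
       [ 1.68464234e-04,  9.70048257e-01,  2.42912227e-01,
        -6.62320283e-02],
       [ 3.53224908e-05, -2.42912236e-01,  9.70048269e-01,
         2.03538632e-02],
       [ 0.00000000e+00,  0.00000000e+00,  0.00000000e+00,
         1.00000000e+00]])}
```

View pics/scene0.png

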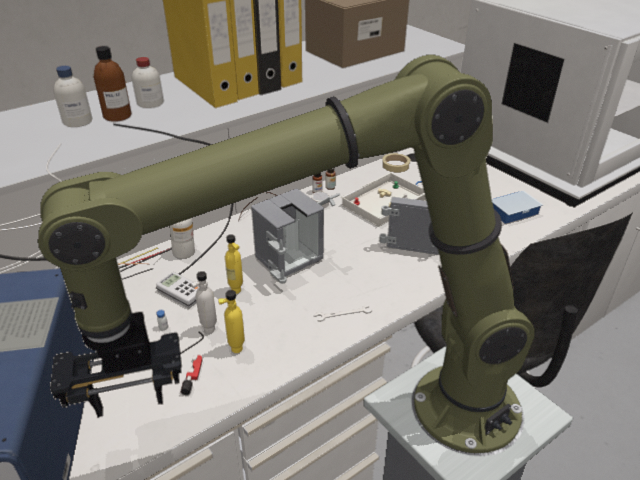

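View pics/top0.png

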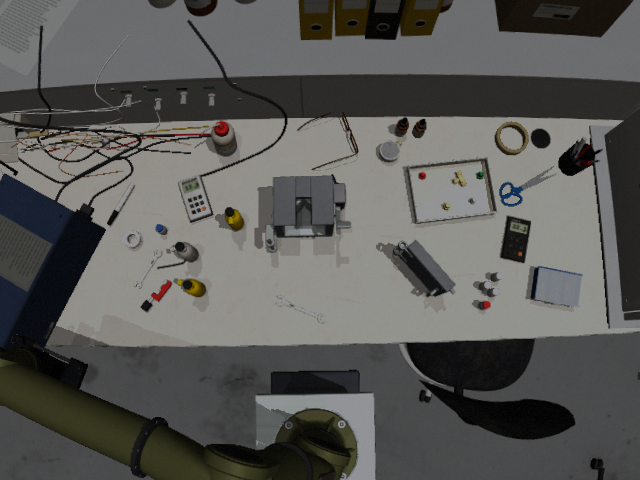

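View pics/wrist0.png

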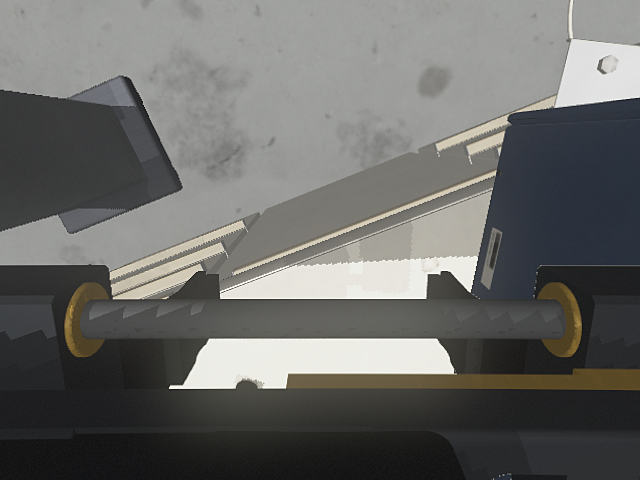

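The grey sample cylinder is at scene (205,300) / top (185,250). Two yellow look-alikes are at scene (233,265) and (233,325) / top (233,217) and (193,287). The cabinet is at top (303,207), the door at top (424,268) and the spanner at top (300,308). Next I'll make close crops and a point cloud.

```bash
cat >> h.py <<'E'
import json
def rotm(r):
    from scipy.spatial.transform import Rotation as R
    return R.from_euler('xyz',r,degrees=True).as_matrix()
def cam2world(n,tp=None,tr=None):
    c=env.get_calibration(n)
    if n=='wrist':
        T=np.eye(4);T[:3,:3]=rotm(tr);T[:3,3]=tp
        return T@c['T_tool_cam']
    return np.linalg.inv(c['camera_from_world'])
def slopes(n,uv):
    c=env.get_calibration(n)
    uv=np.asarray(uv,float).reshape(-1,1,2)
    return cv2.undistortPoints(uv,c['K'],np.array([c['k1'],0,0,0,0.])).reshape(-1,2)
def ray(n,uv,tp=None,tr=None):
    T=cam2world(n,tp,tr); s=slopes(n,uv)
    return T[:3,3], np.c_[s,np.ones(len(s))]@T[:3,:3].T
def onplane(n,uv,z,tp=None,tr=None):
    o,d=ray(n,uv,tp,tr); return o+d*((z-o[2])/d[:,2])[:,None]
def cloud(n,tag):
    f=np.load(f'pics/{tag}.npz'); d=f['d']
    v,u=np.mgrid[0:480,0:640]
    o,r=ray(n,np.c_[u.ravel(),v.ravel()],f['tp'],f['tr'])
    W=(o+r*d.reshape(-1,1)).reshape(480,640,3); W[d==0]=np.nan
    return f['p'],W
def project(n,X,tp=None,tr=None):
    T=np.linalg.inv(cam2world(n,tp,tr)); c=env.get_calibration(n)
    return cv2.projectPoints(np.asarray(X,float).reshape(-1,1,3),cv2.Rodrigues(T[:3,:3])[0],T[:3,3],c['K'],np.array([c['k1'],0,0,0,0.]))[0].reshape(-1,2)
def crop(p,x0,y0,x1,y1,f,name):
    cv2.imwrite(f'pics/{name}.png',cv2.resize(p[y0:y1,x0:x1,::-1],None,fx=f,fy=f,interpolation=cv2.INTER_CUBIC))
E
python3 - <<'E'
from h import *
p,W=cloud('top','top0'); crop(p,120,150,460,330,2.3,'c_top')
for uv in [(185,245),(233,212),(193,283),(303,190),(303,220),(270,240),(420,262),(303,310),(160,292),(100,280),(344,225)]:
    print(uv,W[uv[1],uv[0]].round(3))
p,W=cloud('scene','scene0'); crop(p,140,180,460,360,2.4,'c_scene')
for uv in [(203,275),(205,300),(233,240),(290,205),(262,245),(405,215)]:
    print(uv,W[uv[1],uv[0]].round(3))
E
```

```text
(185, 245) [0.534 0.318 0.147]
(233, 212) [0.61  0.193 0.174]
(193, 283) [0.439 0.3   0.131]
(303, 190) [0.661 0.018 0.181]
(303, 220) [0.617 0.022 0.025]
(270, 240) [0.541 0.102 0.157]
(420, 262) [ 0.48  -0.271  0.146]
(303, 310) [0.374 0.026 0.005]
(160, 292) [0.427 0.416 0.015]
(100, 280) [ 0.464  0.595 -0.003]
(344, 225) [ 0.564 -0.08   0.212]
(203, 275) [0.522 0.324 0.173]
(205, 300) [0.506 0.335 0.115]
(233, 240) [0.601 0.201 0.169]
(290, 205) [0.644 0.003 0.172]
(262, 245) [0.649 0.093 0.077]
(405, 215) [ 0.481 -0.266  0.121]
```

View pics/c_top.png

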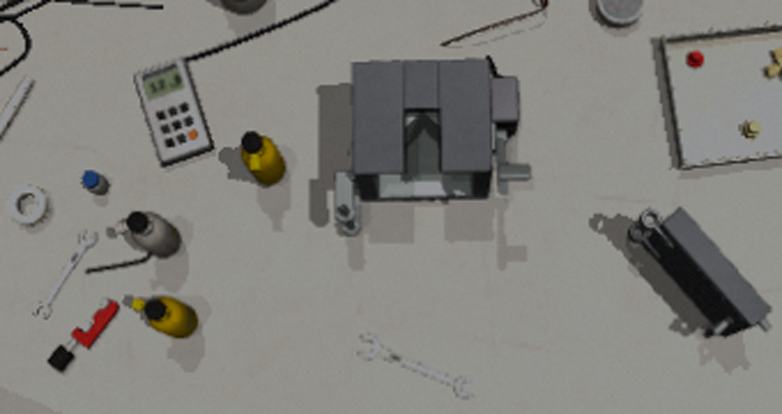

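View pics/c_scene.png

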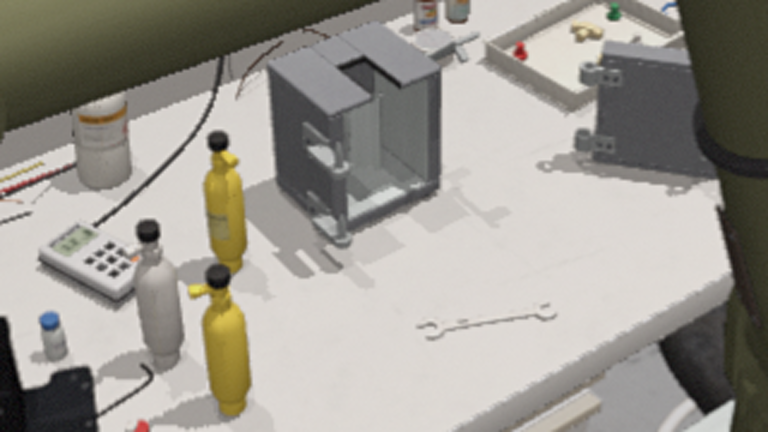

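```bash
python3 - <<'E'
from h import *
p,W=cloud('top','top0')
z=W[...,2]
def box(mask,name,zp):
    m=mask.astype(np.uint8); n,l,st,c=cv2.connectedComponentsWithStats(m)
    i=1+np.argmax(st[1:,4]); m=(l==i)
    v,u=np.nonzero(m); 
    # rays on plane
    P=onplane('top',np.c_[u,v],zp)[:,:2]
    r=cv2.minAreaRect((P*1000).astype(np.float32)); print(name,st[i,4],'zmed',np.nanmedian(z[m]).round(4),'rect mm',np.round(r,1) if 0 else (np.round(r[0],1),np.round(r[1],1),round(r[2],2)))
    print(np.round(cv2.boxPoints(r),1).tolist())
    return m
sub=np.zeros_like(z,bool); sub[160:250,255:365]=1
m=box(sub&(z>.168)&(z<.190),'roof',.179)
sub[:]=0; sub[225:305,375:465]=1
m=box(sub&(z>.145)&(z<.17),'doortop',.157)
m2=m
sub[:]=0; sub[235:265,165:200]=1
g=p.astype(int).max(2)<60
m=box(sub&(z>.150)&(z<.19)&g,'cap',.176)
print('bench z',np.nanmedian(z[250:300,210:260]), W[255,230])
vis=cv2.resize(p[150:330,120:460],None,fx=1,fy=1)
s,Ws=cloud('scene','scene0'); zs=Ws[...,2]
sub=np.zeros_like(z,bool); sub[265:295,190:215]=1
m=sub&(s.astype(int).max(2)<60); v,u=np.nonzero(m);print('scene cap px',u.min(),u.max(),v.min(),v.max(),u.mean(),v.mean())
print(np.nanmedian(Ws[m],0), 'bench',np.nanmedian(zs[300:310,280:310]))
o1,d1=ray('scene',[[u.mean(),v.mean()]])
sub[:]=0; sub[235:265,165:200]=1
m=sub&g; v,u=np.nonzero(m);print('top cap px',u.min(),u.max(),v.min(),v.max())
o2,d2=ray('top',[[u.mean(),v.mean()]])
A=np.c_[d1[0],-d2[0]];t=np.linalg.lstsq(A,o2-o1,rcond=None)[0];a=o1+d1[0]*t[0];b=o2+d2[0]*t[1];print('tri',a,b)
crop(p,160,225,210,270,12,'c_cyl')
crop(p,375,225,465,305,8,'c_door')
E
```

```text
roof 2637 zmed 0.1782 rect mm (array([634.8,  11.3]), array([126.3, 163.5]), 0.13)
[[571.4000244140625, 92.9000015258789], [571.7999877929688, -70.5999984741211], [698.0999755859375, -70.30000305175781], [697.7999877929688, 93.19999694824219]]
doortop 755 zmed 0.1558 rect mm (array([ 467.2, -295.7]), array([148.5,  35. ]), 39.74)
[[399.0, -329.79998779296875], [421.29998779296875, -356.6000061035156], [535.5, -261.70001220703125], [513.2000122070312, -234.8000030517578]]
cap 71 zmed 0.1741 rect mm (array([525.7, 325.5]), array([21.7, 20.9]), 44.72)
[[510.6000061035156, 325.29998779296875], [525.4000244140625, 310.3999938964844], [540.7999877929688, 325.70001220703125], [526.0999755859375, 340.6000061035156]]
bench z -0.000745073785470951 [ 0.52829488  0.22472801 -0.0010408 ]
scene cap px 198 205 273 280 201.22222222222223 276.8
[0.51913143 0.33027143 0.17165706] bench -0.0004598980431479438
top cap px 174 197 242 264
tri [0.52369326 0.32832212 0.16824376] [0.51237524 0.31225333 0.16296081]
```

View pics/c_cyl.png

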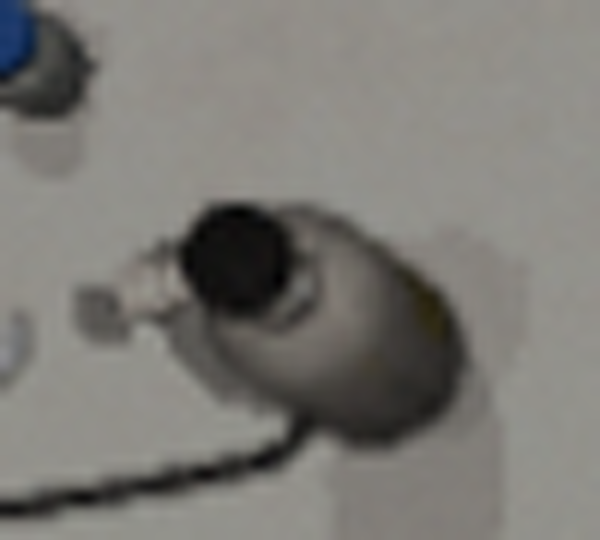

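View pics/c_door.png

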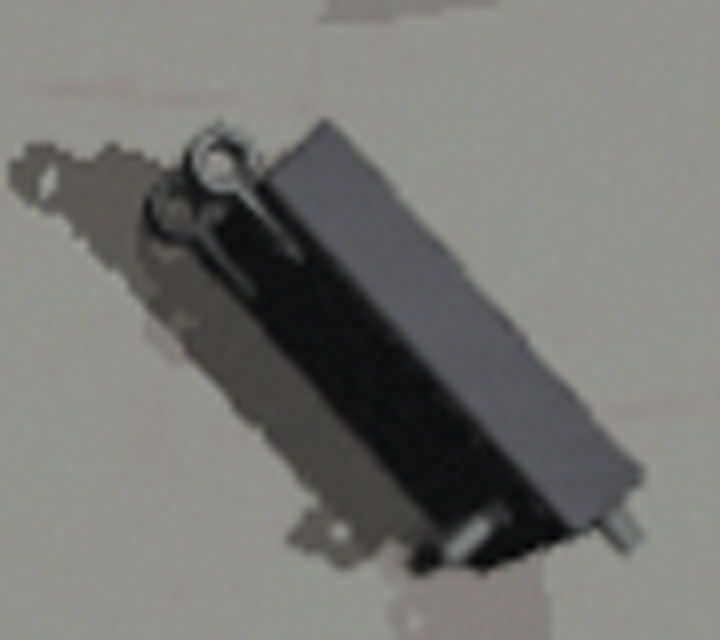

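Call:
carry_out(
  increments=[
    [0.03,-0.03,0.04,-8,-1],
    [0.06,-0.06,0.09,-16,-1],
    [0.1,-0.1,0.1,-24,-1],
    [0.14,-0.135,0.1,-32,-1],
    [0.175,-0.17,0.1,-40,-1],
    [0.21,-0.205,0.1,-47,-1],
    [0.245,-0.24,0.1,-53,-1],
    [0.27,-0.265,0.1,-53,-1],
    [0.286,-0.279,0.1,-53,-1],
    [0.286,-0.279,0.1,-53,-1],
    [0.286,-0.279,0.1,-53,-1],
    [0.286,-0.279,0.1,-53,-1],
  ],
)

```text
time_s: 1.35
tool_pos: [0.5242, 0.3268, 0.5044]
tool_rot: [-180.0, 0.1, 15.5]
force: [-0.4, 1.1, 0.2]
grip_width: 0.087
```

```bash
python3 - <<'E'
from h import *
p,d,o=snap('wrist','w1'); print(o['tool_pos'],o['tool_rot'],o['time_s'],o['force'])
E
```

```text
[0.52421572 0.32680617 0.504411  ] [-1.79957501e+02  5.54317103e-02  1.55463703e+01] 1.35 [-0.43953088  1.05024658  0.16523202]
```

View pics/w1.png

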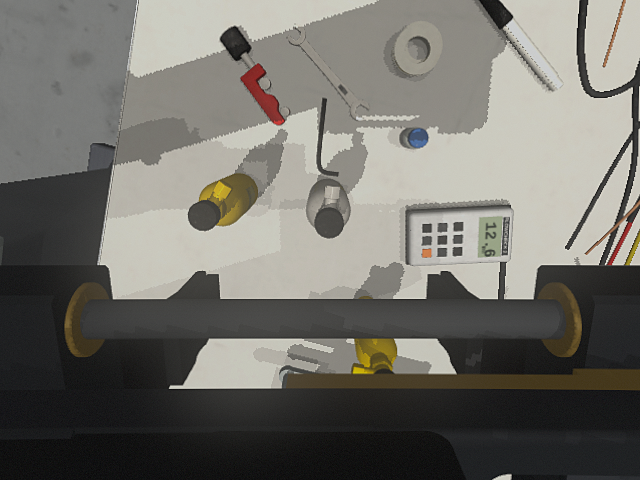

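The wrist view shows the grey cylinder's cap at (330,222) with the port pointing up at (332,194). The yellow ones are at (205,215) and (375,350). I'll measure the cap and port direction now.

```bash
python3 - <<'E'
from h import *
p,W=cloud('wrist','w1'); f=np.load('pics/w1.npz');tp,tr=f['tp'],f['tr']
crop(p,295,165,365,250,8,'c_w1')
z=W[...,2]
sub=np.zeros(z.shape,bool); sub[195:245,305:355]=1
m=(sub&(z>.155)&(p.max(2)<75)).astype(np.uint8)
c=max(cv2.findContours(m,0,1)[0],key=cv2.contourArea); (cx,cy),r=cv2.minEnclosingCircle(c); print('cap px',cx,cy,r, np.nanmedian(z[m>0]))
mm=cv2.moments(c); print(mm['m10']/mm['m00'],mm['m01']/mm['m00'])
for zz in (.169,.176): print(onplane('wrist',[[cx,cy]],zz,tp,tr))
print('rad mm', [np.linalg.norm(onplane('wrist',[[cx+r,cy]],.176,tp,tr)-onplane('wrist',[[cx,cy]],.176,tp,tr))*1000])
# triangulate with top view
pt,Wt=cloud('top','top0'); zt=Wt[...,2]
s2=np.zeros(z.shape,bool); s2[238:256,172:190]=1
m2=(s2&(pt.max(2)<60)).astype(np.uint8); c2=max(cv2.findContours(m2,0,1)[0],key=cv2.contourArea); (ux,uy),r2=cv2.minEnclosingCircle(c2); print('top',ux,uy,r2,onplane('top',[[ux,uy]],.176))
o1,d1=ray('wrist',[[cx,cy]],tp,tr);o2,d2=ray('top',[[ux,uy]])
t=np.linalg.lstsq(np.c_[d1[0],-d2[0]],o2-o1,rcond=None)[0];print('tri',o1+d1[0]*t[0],o2+d2[0]*t[1])
for uv in [(331,180),(333,190),(333,200),(331,195)]: print(uv,W[uv[1],uv[0]].round(4))
E
```

```text
cap px 329.021728515625 222.06521606445312 14.934906005859375 0.1751741015811567
332.5444444444444 217.2095238095238
[[0.52836495 0.32738451 0.169     ]]
[[0.52786824 0.32877402 0.176     ]]
rad mm [np.float64(11.453638097196915)]
top 179.10464477539062 246.5465087890625 4.925860404968262 [[0.52560556 0.32652445 0.176     ]]
tri [0.52829041 0.32759303 0.17005046] [0.52661192 0.3279546  0.16985958]
(331, 180) [0.5268 0.3472 0.0435]
(333, 190) [0.5248 0.3518 0.1636]
(333, 200) [0.5272 0.3438 0.1604]
(331, 195) [0.5243 0.3478 0.1652]
```

View pics/c_w1.png

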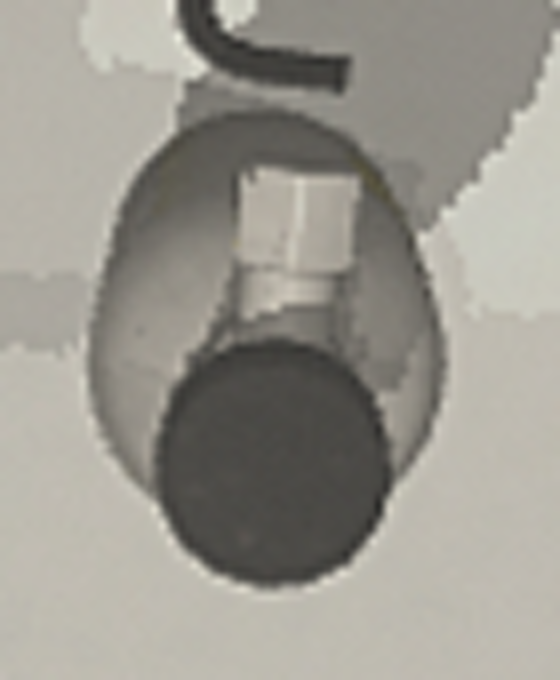

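```bash
python3 - <<'E'
from h import *
f=np.load('pics/w1.npz');tp,tr=f['tp'],f['tr']
c=onplane('wrist',[[275/8+295-.5,465/8+165-.5]],.176,tp,tr)[0];print(c)
for a,zz in(((300,172),.1635),((300,225),.1635),((298,290),.1635)):
    e=onplane('wrist',[[a[0]/8+294.5,a[1]/8+164.5]],zz,tp,tr)[0]; v=e-c; print(e,np.hypot(*v[:2]),np.degrees(np.arctan2(v[1],v[0])))
E
```

```text
[0.52787885 0.32832177 0.176     ]
[0.52318819 0.35459033 0.1635    ] 0.026684067034096166 100.12433751583735
[0.5246059  0.34959997 0.1635    ] 0.021528452542590754 98.74452648280521
[0.52617043 0.34337166 0.1635    ] 0.0151465495262231 96.47632828769994
```

Call:
carry_out(
  increments=[
    [0.002,0.001,-0.03,-4.5,-0.2],
    [0.003,0.002,-0.06,-4.5,-0.2],
    [0.003,0.002,-0.09,-4.5,-0.2],
    [0.003,0.002,-0.11,-4.5,-0.2],
    [0.003,0.002,-0.12,-4.5,-0.2],
    [0.003,0.002,-0.12,-4.5,-0.2],
    [0.003,0.002,-0.12,-4.5,-0.2],
    [0.003,0.002,-0.12,-4.5,-0.2],
  ],
)

```text
time_s: 2.2
tool_pos: [0.5284, 0.3278, 0.3865]
tool_rot: [-179.9, -0.1, 10.9]
force: [-1.0, -0.4, -0.1]
grip_width: 0.0525
```

```bash
python3 - <<'E'
from h import *
p,d,o=snap('wrist','w2'); print(o['tool_pos'],o['tool_rot'],o['time_s'],o['force'],o['grip_width'])
E
```

```text
[0.52842037 0.32783493 0.38647532] [-1.79934226e+02 -1.44973558e-01  1.09372774e+01] 2.2 [-0.97272142 -0.44543387 -0.08424117] 0.05254111894279036
```

View pics/w2.png

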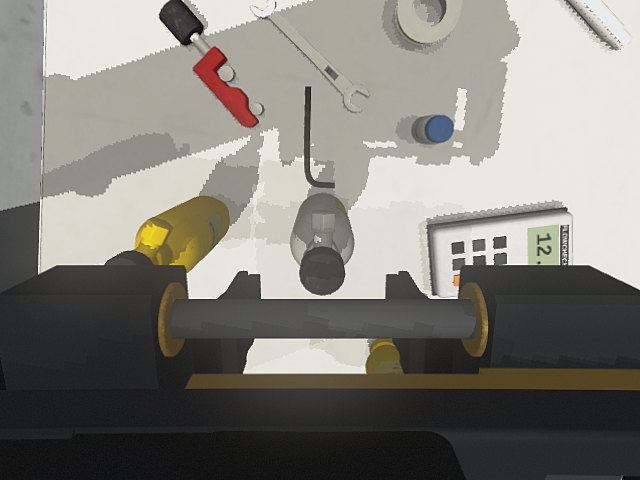

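The cap at (322,270) is centred between the fingers (inner edges at 260 and 386). Descending to grip.

Call:
carry_out(
  increments=[
    [0,0,-0.02,0,-0.2],
    [0,0,-0.04,0,-0.2],
    [0,0,-0.0475,0,-0.2],
    [0,0,-0.0475,0,-0.2],
    [0,0,-0.0475,0,0.4],
    [0,0,-0.0475,0,0.8],
    [0,0,-0.0475,0,1],
    [0,0,-0.0475,0,1],
    [0,0,-0.0475,0,1],
  ],
  grip_force=35,
)

```text
time_s: 3.15
tool_pos: [0.5283, 0.3275, 0.3377]
tool_rot: [-180.0, -0.0, 10.9]
force: [0.0, -0.3, 1.3]
grip_width: 0.0218
```

Call:
carry_out(
  increments=[
    [0,0,0.02,0,1],
    [0,0,0.05,0,1],
    [0,0,0.09,0,1],
    [0,0,0.13,0,1],
    [0,0,0.17,0,1],
    [0,0,0.19,0,1],
    [0,0,0.2,0,1],
    [0,0,0.2,0,1],
    [0,0,0.2,0,1],
  ],
)

```text
time_s: 4.05
tool_pos: [0.5281, 0.3275, 0.5348]
tool_rot: [179.9, 0.2, 10.9]
force: [-0.4, -0.3, -6.3]
grip_width: 0.0219
```

```bash
python3 - <<'E'
from h import *
p,d,o=snap('top','top1'); print(o['tool_pos'],o['grip_width'],o['force'])
snap('scene','scene1')
crop(p,255,160,365,260,7,'c_cab')
p,W=cloud('scene','scene1');crop(p,240,180,340,300,5,'c_cab2')
E
```

```text
[0.52807961 0.32748503 0.53480511] 0.021856886430919015 [-0.39411317 -0.27316362 -6.27356566]
```

View pics/c_cab.png

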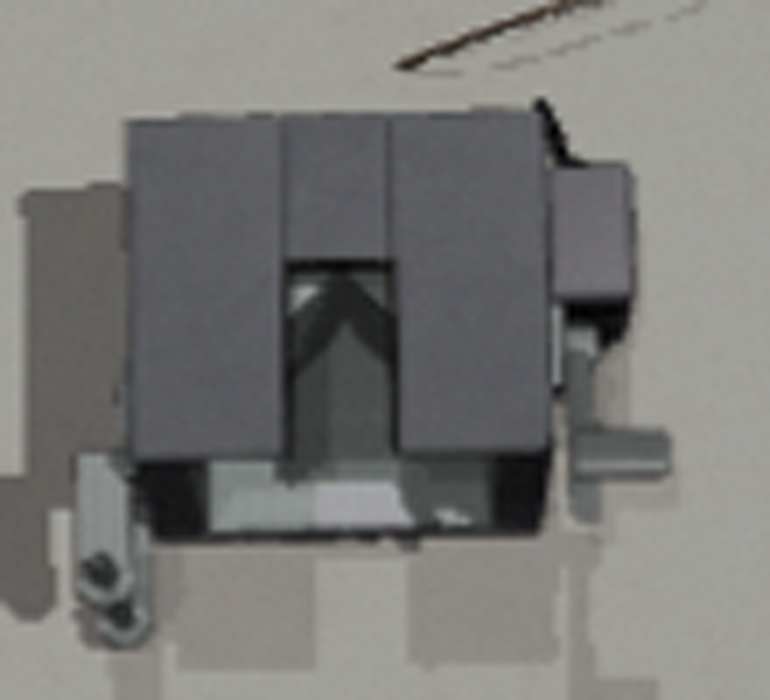

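View pics/scene1.png

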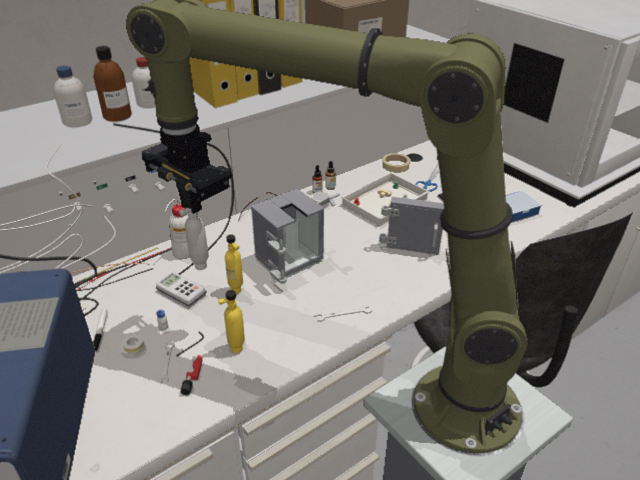

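```bash
python3 - <<'E'
from h import *
g=lambda x,y:(x/7+255-.43,y/7+160-.43)
pts=dict(bl=(127,120,.179),br=(543,110,.179),fl=(133,457,.179),fr=(549,450,.179),slL=(291,455,.179),slR=(397,453,.179),slbL=(287,262,.179),slbR=(391,260,.179),up=(98,570,.169),lo=(121,611,.074))
P={k:onplane('top',[g(v[0],v[1])],v[2])[0] for k,v in pts.items()}
for k in P: print(k,P[k].round(4))
d=lambda a,b:np.degrees(np.arctan2(P[a][1]-P[b][1],P[a][0]-P[b][0]))
print('x dirs',d('bl','fl'),d('br','fr'),d('slbL','slL'),d('slbR','slR'),'y dirs',d('bl','br')-90,d('fl','fr')-90,d('slL','slR')-90)
for a,b in (('bl','br'),('fl','fr'),('bl','fl'),('br','fr'),('slL','slR')): print(a,b,np.linalg.norm(P[a]-P[b]))
E
```

```text
bl [0.6973 0.0929 0.179 ]
br [ 0.698  -0.0556  0.179 ]
fl [0.5746 0.0915 0.179 ]
fr [ 0.5743 -0.0546  0.179 ]
slL [0.5742 0.0359 0.179 ]
slR [ 0.5742 -0.0013  0.179 ]
slbL [0.6439 0.0364 0.179 ]
slbR [ 6.439e-01 -4.000e-04  1.790e-01]
up [0.5363 0.1048 0.169 ]
lo [0.5368 0.1036 0.074 ]
x dirs 0.6657994996658957 -0.43167327097769753 0.4024732769322288 0.717315789626538 y dirs 0.281549347168621 -0.13061746373494998 -0.010774522006457232
bl br 0.14845844364653996
fl fr 0.1460994120104821
bl fl 0.12267031121111269
br fr 0.1237281201945916
slL slR 0.037209569134356545
```

Call:
carry_out(
  increments=[
    [-0.005,-0.03,0,7,1],
    [-0.01,-0.07,0,15,1],
    [-0.02,-0.11,0,23,1],
    [-0.025,-0.15,0,31,1],
    [-0.028,-0.19,0,39,1],
    [-0.028,-0.23,0,47,1],
    [-0.028,-0.265,0,55,1],
    [-0.028,-0.29,0,63,1],
    [-0.028,-0.305,0,71,1],
    [-0.028,-0.31,0,79,1],
    [-0.028,-0.31,0,79,1],
    [-0.028,-0.31,-0.03,79,1],
    [-0.028,-0.31,-0.07,79,1],
    [-0.028,-0.31,-0.1,79,1],
    [-0.028,-0.31,-0.12,79,1],
    [-0.028,-0.31,-0.13,79,1],
    [-0.028,-0.31,-0.13,79,1],
    [-0.028,-0.31,-0.13,79,1],
  ],
)

```text
time_s: 5.95
tool_pos: [0.5005, 0.0177, 0.4081]
tool_rot: [179.9, -0.0, 89.9]
force: [-0.1, -0.0, -5.6]
grip_width: 0.022
```

```bash
python3 - <<'E'
from h import *
p,d,o=snap('wrist','w3'); print(o['tool_pos'],o['tool_rot'],o['time_s'],o['force'],o['grip_width'])
p,d,o=snap('top','top3');crop(p,235,150,385,270,5,'c_t3')
snap('scene','scene3')
E
```

```text
[0.50049147 0.01773646 0.40807089] [ 1.79938807e+02 -1.55577471e-02  8.98750391e+01] 5.95 [-0.12491551 -0.02784355 -5.60940365] 0.021953351149104863
```

View pics/w3.png

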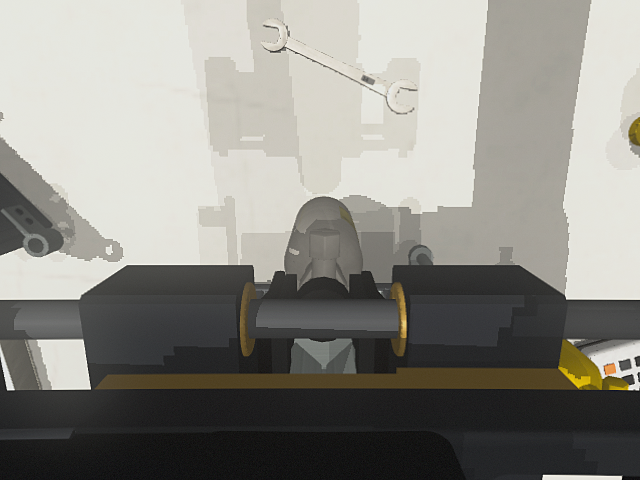

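View pics/scene3.png

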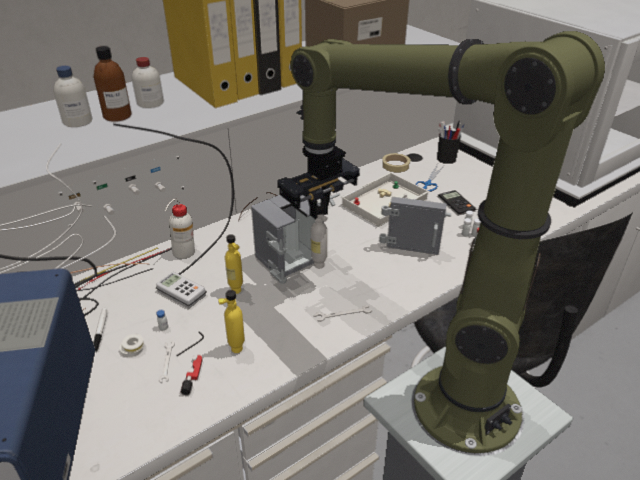

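View pics/c_t3.png

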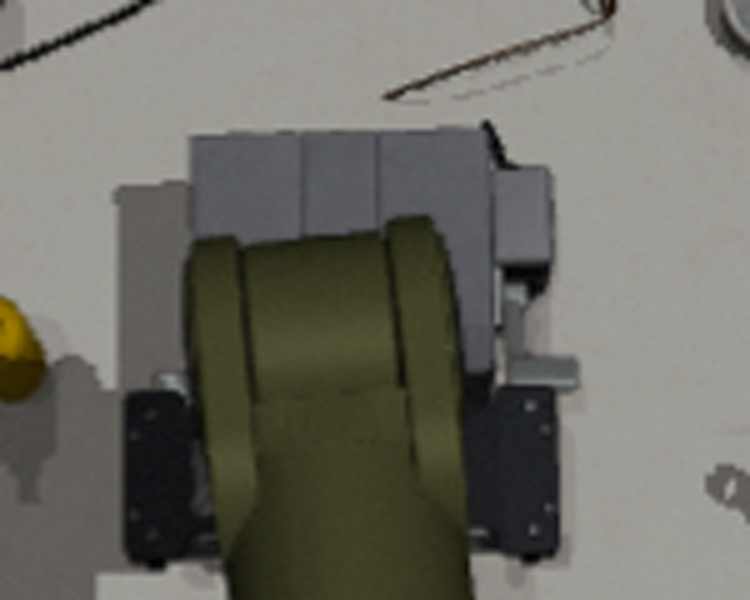

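Call:
carry_out(
  increments=[
    [0,0,-0.02,0,1],
    [0,0,-0.035,0,1],
    [0,0,-0.042,0,1],
    [0,0,-0.042,0,1],
    [0,0,-0.042,0,1],
    [0,0,-0.042,0,1],
  ],
)

```text
time_s: 6.7
tool_pos: [0.5006, 0.0174, 0.3664]
tool_rot: [179.9, -0.0, 89.9]
force: [-0.4, -0.4, -6.4]
grip_width: 0.0218
```

Call:
carry_out(
  increments=[
    [0.015,0.0005,0,0,1],
    [0.03,0.0005,0,0,1],
    [0.045,0.0005,0,0,1],
    [0.06,0.0005,0,0,1],
    [0.075,0.0005,0,0,1],
    [0.088,0.0005,0,0,1],
    [0.1,0.0005,0,0,1],
    [0.108,0.0005,0,0,1],
    [0.113,0.0005,0,0,1],
    [0.115,0.0005,0,0,1],
    [0.115,0.0005,0,0,1],
  ],
)

```text
time_s: 7.8
tool_pos: [0.6152, 0.0179, 0.3652]
tool_rot: [-180.0, -0.0, 89.9]
force: [-0.2, 0.7, -4.9]
grip_width: 0.0218
```

No unexpected contact. I'll go on gently until it touches the V.

Call:
carry_out(
  increments=[
    [0.003,0,0.001,0,1],
    [0.006,0,0.001,0,1],
    [0.008,0,0.001,0,1],
    [0.01,0,0.001,0,1],
    [0.01,0,0.001,0,1],
  ],
)

```text
time_s: 8.3
tool_pos: [0.6254, 0.018, 0.3663]
tool_rot: [180.0, 0.0, 89.9]
force: [0.9, 0.6, -6.0]
grip_width: 0.022
```

Call:
carry_out(
  increments=[
    [0.001,0,0,0,1],
    [0.002,0,0,0,1],
    [0.003,0,0,0,1],
    [0.004,0,0,0,1],
    [0.004,0,0,0,1],
  ],
)

```text
time_s: 8.8
tool_pos: [0.6293, 0.0179, 0.3663]
tool_rot: [180.0, -0.0, 89.9]
force: [-1.0, 0.2, -5.5]
grip_width: 0.0219
```

Call:
carry_out(
  increments=[
    [0.001,0,0,0,1],
    [0.002,0,0,0,1],
    [0.003,0,0,0,1],
    [0.003,0,0,0,1],
  ],
)

```text
time_s: 9.2
tool_pos: [0.6321, 0.0179, 0.3663]
tool_rot: [-180.0, -0.0, 89.9]
force: [-2.1, 0.0, -4.6]
grip_width: 0.0218
```

```bash
python3 - <<'E'
from h import *
p,d,o=snap('scene','scene4');crop(p,230,170,350,300,5,'c_s4')
p,d,o=snap('wrist','w4');print(o['tool_pos'],o['force'])
E
```

```text
[0.63204724 0.01787379 0.36634864] [-2.41267256 -0.55118575 -4.30784869]
```

View pics/c_s4.png

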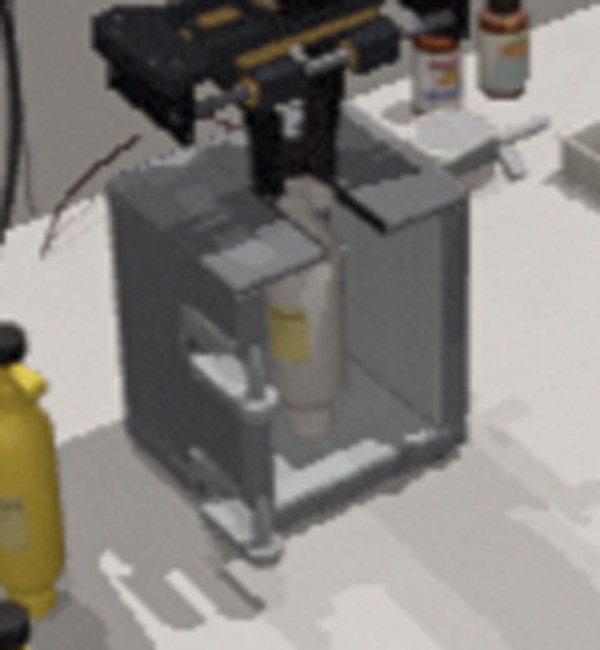

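View pics/w4.png

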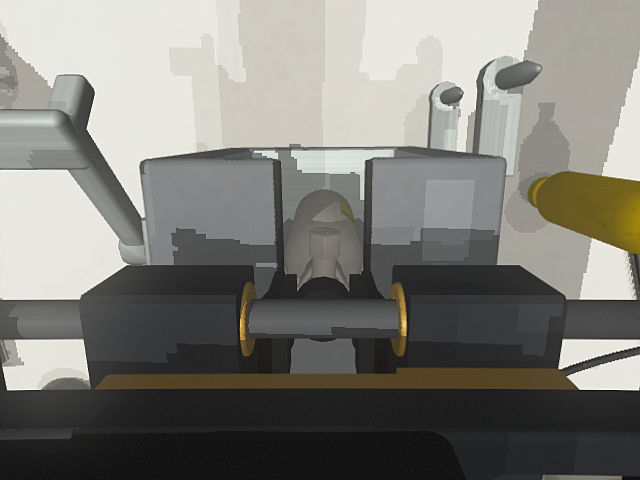

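```bash
python3 - <<'E'
from h import *
p,W=cloud('wrist','w4'); f=np.load('pics/w4.npz');tp,tr=f['tp'],f['tr']
crop(p,420,50,560,150,5.5,'c_pins')
for n,u,z in (('fl roof',(505,160),.179),('fr roof',(141,160),.179),('slL',(371,159),.179),('slR',(277,160),.179)):
    print(n,onplane('wrist',[u],z,tp,tr)[0].round(4), W[u[1]+6,u[0]+(-4 if u[0]>320 else 4)].round(4))
E
```

```text
fl roof [0.5757 0.0904 0.179 ] [0.5781 0.0892 0.1786]
fr roof [ 0.5754 -0.0548  0.179 ] [ 0.5778 -0.0533  0.1795]
slL [0.5751 0.037  0.179 ] [0.5774 0.0354 0.1794]
slR [ 0.5754 -0.0007  0.179 ] [ 0.5889 -0.0145  0.0254]
```

View pics/c_pins.png

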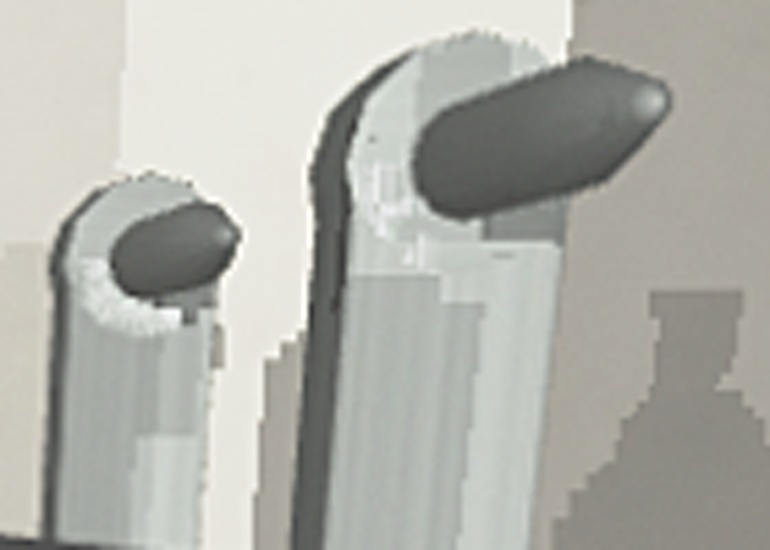

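```bash
python3 - <<'E'
from h import *
f=np.load('pics/w4.npz');tp,tr=f['tp'],f['tr']
g=lambda x,y:(x/5.5+420-.4,y/5.5+50-.4)
for n,a,z in (('up',(652,102),.169),('lo',(230,236),.074),('upbase',(453,178),.137),('lobase',(142,266),.042)):
    print(n,onplane('wrist',[g(*a)],z,tp,tr)[0].round(4))
E
```

```text
up [0.5403 0.1038 0.169 ]
lo [0.5404 0.1044 0.074 ]
upbase [0.5417 0.1031 0.137 ]
lobase [0.541  0.1038 0.042 ]
```

Call:
carry_out(
  increments=[
    [0.001,0,0,0,1],
    [0.002,0,0,0,1],
    [0.002,0,0,0,1],
    [0.002,0,0,0,1],
  ],
)

```text
time_s: 9.7
tool_pos: [0.6341, 0.0179, 0.3664]
tool_rot: [-180.0, -0.0, 89.9]
force: [-3.6, -0.3, -2.4]
grip_width: 0.0217
```

Call:
carry_out(
  increments=[
    [-0.002,0,-0.001,0,1],
    [-0.004,0,-0.002,0,1],
    [-0.004,0,-0.003,0,1],
    [-0.004,0,-0.003,0,1],
    [-0.004,0,-0.003,0,1],
  ],
)

```text
time_s: 10.2
tool_pos: [0.6303, 0.0179, 0.3639]
tool_rot: [179.9, -0.0, 89.9]
force: [-2.2, -1.1, 1.1]
grip_width: 0.0217
```

Call:
carry_out(
  increments=[
    [0,0,0,0,0.4],
    [0,0,0,0,0.25],
    [0,0,0,0,0.25],
    [0,0,0,0,0.25],
    [0,0,0,0,0.25],
  ],
)

```text
time_s: 10.7
tool_pos: [0.6304, 0.0179, 0.3634]
tool_rot: [180.0, -0.0, 89.9]
force: [0.2, -0.0, -0.5]
grip_width: 0.0321
```

```bash
python3 - <<'E'
from h import *
p,d,o=snap('scene','scene5');crop(p,230,170,350,300,5,'c_s5');print(o['grip_width'],o['force'])
E
```

```text
0.032130312786616676 [ 0.24371146 -0.0165291  -0.51945444]
```

View pics/c_s5.png

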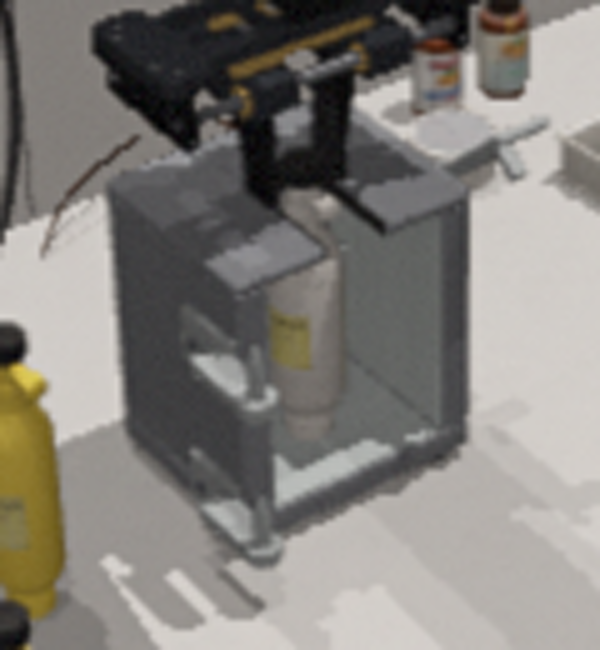

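Call:
carry_out(
  increments=[
    [0,0,0.02,0,0.2],
    [0,0,0.05,0,0.2],
    [0,0,0.08,0,-0.3],
    [0,0,0.11,0,-1],
    [0,0,0.14,0,-1],
    [0,0,0.15,0,-1],
    [0,0,0.15,0,-1],
    [0,0,0.15,0,-1],
  ],
)

```text
time_s: 11.55
tool_pos: [0.6301, 0.018, 0.5118]
tool_rot: [-179.9, 0.0, 89.9]
force: [-0.6, 0.4, -0.4]
grip_width: 0.0749
```

```bash
python3 - <<'E'
from h import *
p,d,o=snap('wrist','w6');print(o['tool_pos'],o['tool_rot'],o['force'])
crop(p,220,60,540,280,2.5,'c_w6')
E
```

```text
[0.63010832 0.01799774 0.51175711] [-1.79895700e+02  5.59984837e-03  8.99120079e+01] [-0.64671344  0.36108945 -0.38191995]
```

View pics/w6.png

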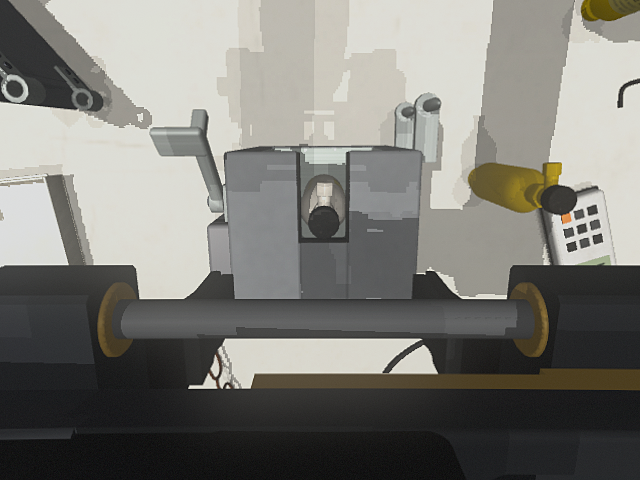

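View pics/c_w6.png

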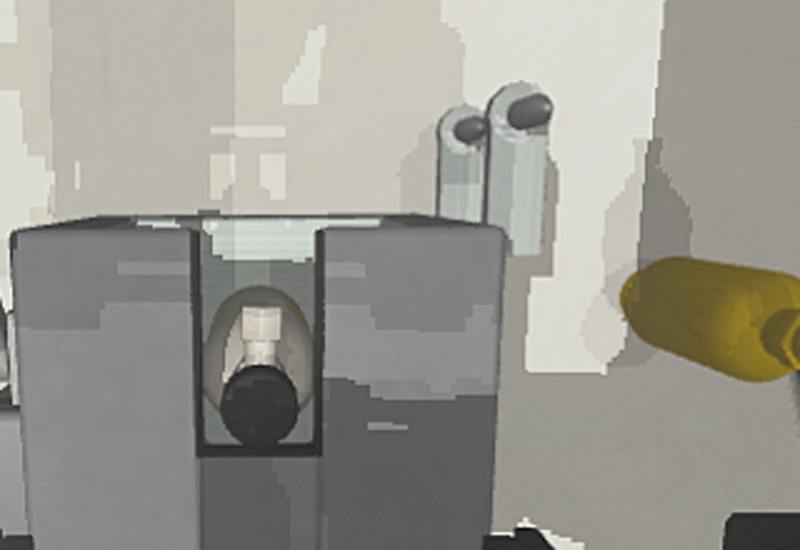

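```bash
python3 - <<'E'
from h import *
f=np.load('pics/w6.npz');tp,tr=f['tp'],f['tr']
g=lambda x,y:(x/2.5+220-.3,y/2.5+60-.3)
for n,a,z in (('cap',(260,405),.202),('slotback',(260,447),.179),('slL',(320,340),.179),('slR',(198,340),.179),('fl',(503,230),.179),('fr',(12,232),.179),('up',(546,105),.169),('lo',(484,126),.074),('port',(262,307),.189)):
    print(n,onplane('wrist',[g(*a)],z,tp,tr)[0].round(4))
E
```

```text
cap [0.624  0.0183 0.202 ]
slotback [0.6423 0.0184 0.179 ]
slL [0.6085 0.0368 0.179 ]
slR [ 6.084e-01 -6.000e-04  1.790e-01]
fl [0.5757 0.0908 0.179 ]
fr [ 0.5761 -0.0555  0.179 ]
up [0.5397 0.1038 0.169 ]
lo [0.5403 0.1057 0.074 ]
port [0.5973 0.019  0.189 ]
```

Call:
carry_out(
  increments=[
    [-0.015,-0.03,0,-8,-1],
    [-0.03,-0.06,0,-16,-1],
    [-0.05,-0.1,0,-24,-1],
    [-0.07,-0.14,0,-32,-1],
    [-0.09,-0.18,0,-40,-1],
    [-0.11,-0.22,0,-48,-1],
    [-0.13,-0.26,0,-56,-1],
    [-0.15,-0.29,0,-64,-1],
    [-0.163,-0.314,0,-72,-1],
    [-0.163,-0.314,0,-80,-1],
    [-0.163,-0.314,0,-88,-1],
    [-0.163,-0.314,0,-96,-1],
    [-0.163,-0.314,0,-104,-1],
    [-0.163,-0.314,0,-112,-1],
    [-0.163,-0.314,0,-120,-1],
    [-0.163,-0.314,0,-128,-1],
    [-0.163,-0.314,0,-136,-1],
    [-0.163,-0.314,0,-140,-1],
    [-0.163,-0.314,0,-140,-1],
    [-0.163,-0.314,0,-140,-1],
  ],
)

```text
time_s: 13.6
tool_pos: [0.4672, -0.2958, 0.5122]
tool_rot: [179.9, 0.1, -50.0]
force: [-0.4, -0.1, -0.0]
grip_width: 0.0869
```

```bash
python3 - <<'E'
from h import *
p,d,o=snap('wrist','w7');print(o['tool_pos'],o['tool_rot'],o['time_s'],o['force'])
E
```

```text
[ 0.46716292 -0.2958191   0.51222482] [ 1.79945837e+02  8.17224452e-02 -4.99744101e+01] 13.6 [-0.36072697 -0.09129777 -0.01508566]
```

View pics/w7.png

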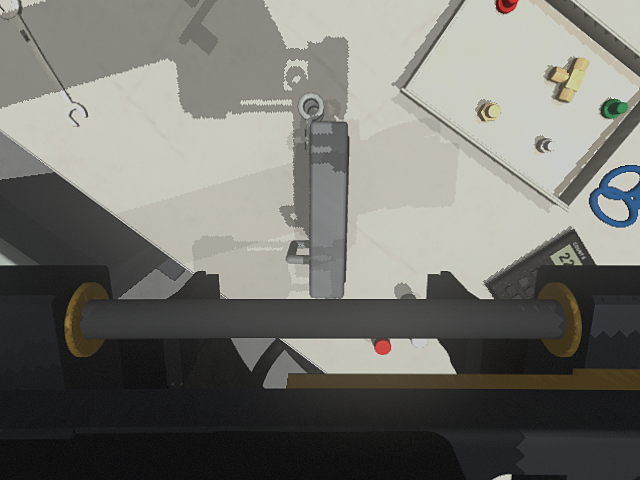

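```bash
python3 - <<'E'
from h import *
p,W=cloud('wrist','w7'); f=np.load('pics/w7.npz');tp,tr=f['tp'],f['tr']; z=W[...,2]
crop(p,280,85,370,300,2.7,'c_w7'); crop(p,290,85,360,145,10,'c_w7b')
m=np.zeros(z.shape,np.uint8); m[115:300,290:365]=((z>.150)&(z<.165))[115:300,290:365]
print(np.nanmedian(z[m>0]), m.sum())
v,u=np.nonzero(m)
L=[];R=[]
for r in range(130,292,3):
    c=np.nonzero(m[r])[0]
    if len(c)>10: L.append((c.min()-.5,r));R.append((c.max()+.5,r))
for n,S in(('L',L),('R',R)):
    P=onplane('wrist',S,.157,tp,tr)[:,:2]
    vx,vy,x0,y0=cv2.fitLine(P.astype(np.float32),cv2.DIST_HUBER,0,.01,.01).ravel(); print(n,np.degrees(np.arctan2(vy,vx)),x0,y0, 'perp', -vy*x0+vx*y0, np.std([-vy*a+vx*b for a,b in P]))
rows=[r for r in range(100,300) if m[r].sum()>15]; print(rows[0],rows[-1])
for r in (rows[0]-.5,rows[-1]+.5):print(onplane('wrist',[(329,r)],.157,tp,tr))
E
```

```text
0.15661405568049275 6259
L 39.56412 0.46854743 -0.27988046 perp -0.5142005 2.856983985986187e-06
R 39.37075 0.4818503 -0.30726698 perp -0.54319 0.00023683200959480268
122 297
[[ 0.52745799 -0.25106368  0.157     ]]
[[ 0.41458771 -0.34656067  0.157     ]]
```

View pics/c_w7b.png

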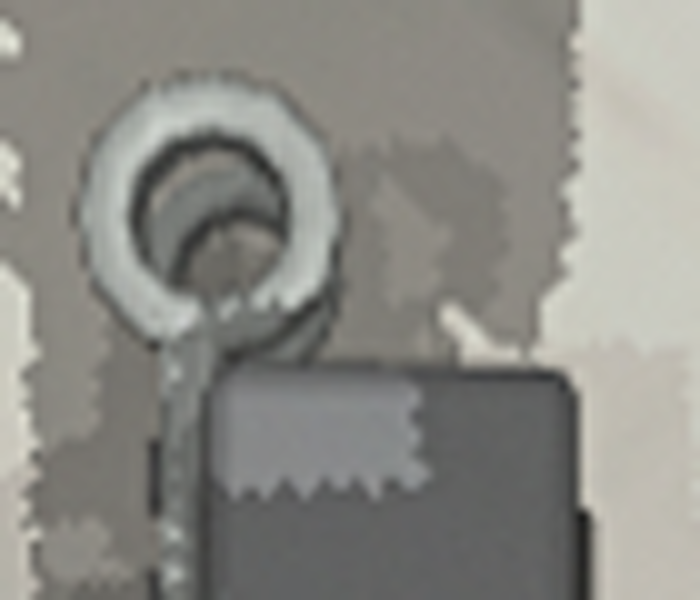

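```bash
python3 - <<'E'
from h import *
f=np.load('pics/w7.npz');tp,tr=f['tp'],f['tr']
k=onplane('wrist',[(212/10+290-.45,212/10+85-.45)],.137,tp,tr)[0]; c=np.array([.470,-.2977]);
y=np.array([.7716,.6361]);x=np.array([.6361,-.7716]); v=k[:2]-c; print(k, 'door frame',v@x,v@y)
# top view check of door centre
P=onplane('top',[(398/1,245)],.157)
E
```

```text
[ 0.52791406 -0.23135144  0.137     ] door frame -0.01435542037161347 0.08689080829960401
```

Call:
carry_out(
  increments=[
    [0.003,-0.002,-0.04,-0.5,-0.7],
    [0.003,-0.002,-0.08,-0.5,-0.7],
    [0.003,-0.002,-0.12,-0.5,-0.7],
    [0.003,-0.002,-0.14,-0.5,-0.7],
    [0.003,-0.002,-0.15,-0.5,-0.7],
    [0.003,-0.002,-0.15,-0.5,-0.7],
    [0.003,-0.002,-0.15,-0.5,-0.7],
  ],
)

```text
time_s: 14.35
tool_pos: [0.4705, -0.2984, 0.3644]
tool_rot: [-180.0, -0.1, -50.6]
force: [0.6, -0.1, -0.3]
grip_width: 0.0742
```

Call:
carry_out(
  increments=[
    [0,0,-0.02,0,-0.7],
    [0,0,-0.04,0,-0.7],
    [0,0,-0.052,0,-0.7],
    [0,0,-0.053,0,-0.7],
    [0,0,-0.053,0,-0.2],
    [0,0,-0.053,0,0.2],
    [0,0,-0.053,0,1],
    [0,0,-0.053,0,1],
    [0,0,-0.053,0,1],
    [0,0,-0.053,0,1],
  ],
  grip_force=50,
)

```text
time_s: 15.35
tool_pos: [0.4702, -0.2981, 0.3104]
tool_rot: [-180.0, -0.0, -50.6]
force: [0.1, -0.4, 0.3]
grip_width: 0.0338
```

Call:
carry_out(
  increments=[
    [0,0,0,0,1],
    [0,0,0,0,1],
    [0,0,0,0,1],
  ],
)

```text
time_s: 15.65
tool_pos: [0.4702, -0.2981, 0.3104]
tool_rot: [-180.0, -0.0, -50.6]
force: [-1.2, 0.3, 0.6]
grip_width: 0.0297
```

```bash
python3 - <<'E'
from h import *
p,d,o=snap('wrist','w8');print(o['tool_pos'],o['tool_rot'],o['time_s'],o['force'],o['grip_width'])
E
```

```text
[ 0.47020776 -0.29807768  0.31035615] [-1.79998170e+02 -3.70001800e-03 -5.05847602e+01] 15.65 [-1.16708574  0.29597266  0.6210401 ] 0.02971949390067124
```

View pics/w8.png

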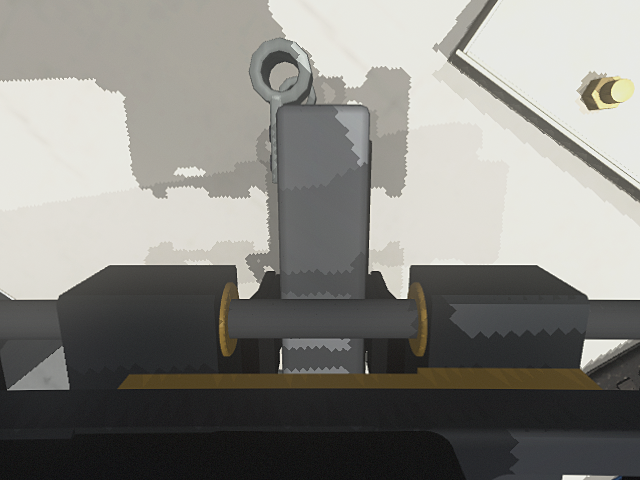

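```bash
python3 - <<'E'
from h import *
p,W=cloud('wrist','w8');f=np.load('pics/w8.npz');tp,tr=f['tp'],f['tr']
crop(p,240,30,340,120,7,'c_w8')
E
```

```text
(no output)
```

View pics/c_w8.png

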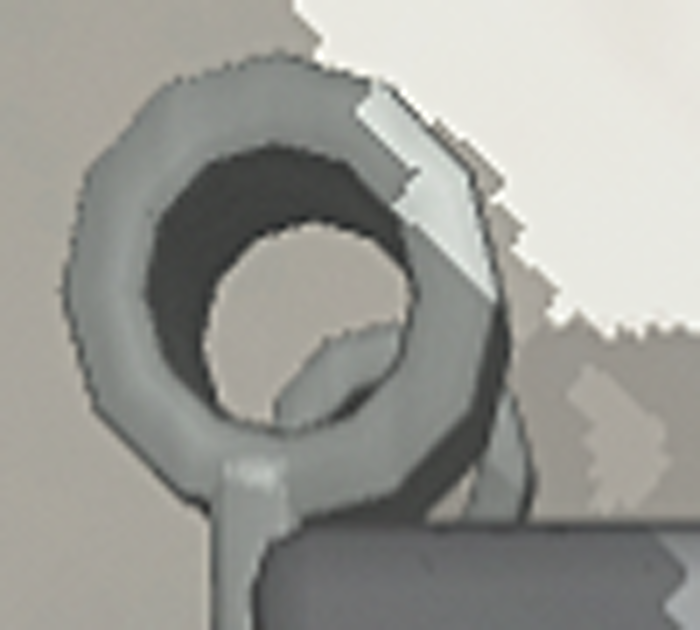

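Call:
carry_out(
  increments=[
    [0,0,0.01,0,1],
    [0,0,0.025,0,1],
    [0,0,0.04,0,1],
    [0,0,0.055,0,1],
    [0,0,0.065,0,1],
    [0,0,0.07,0,1],
    [0,0,0.07,0,1],
    [0,0,0.07,0,1],
  ],
)

```text
time_s: 16.5
tool_pos: [0.4701, -0.2979, 0.3799]
tool_rot: [180.0, 0.0, -50.6]
force: [0.3, 0.6, -4.4]
grip_width: 0.0293
```

```bash
python3 - <<'E'
from h import *
f=np.load('pics/w8.npz');tp,tr=f['tp'],f['tr']
k=onplane('wrist',[(281/7+240-.43,290/7+30-.43)],.137,tp,tr)[0]
t=rotm(tr).T@(k-tp); print(k,'tool frame',t)
p,d,o=snap('wrist','w9');print(o['tool_pos'],o['tool_rot'],o['force'])
crop(p,240,30,340,120,7,'c_w9')
for a in (50.6,55,60):
    c,s=np.cos(np.radians(-a)),np.sin(np.radians(-a))
    off=c*t[0]+s*t[1], s*t[0]-c*t[1]
    print(a,'target TCP',.5405-off[0],.104-off[1])
E
```

```text
[ 0.52767065 -0.23149439  0.137     ] tool frame [-0.01496583 -0.08666439  0.17335795]
[ 0.47005586 -0.29791699  0.37991604] [ 1.79985889e+02  3.46331526e-02 -5.05815214e+01] [ 0.26974744  0.59846576 -4.42480952]
50.6 target TCP 0.48303078695326007 0.037426864289180614
55 target TCP 0.47809273669234387 0.04203205398731023
60 target TCP 0.47292935280921466 0.04770701211695038
```

View pics/c_w9.png

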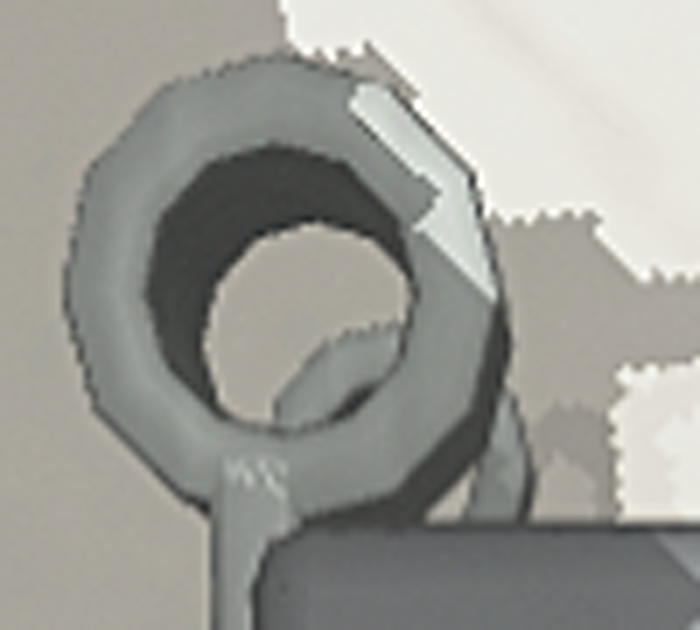

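Call:
carry_out(
  increments=[
    [-0.01,0.015,0,0,1],
    [-0.02,0.04,0,0,1],
    [-0.025,0.07,0,0,1],
    [-0.025,0.1,0,0,1],
    [-0.025,0.135,0,-3,1],
    [-0.025,0.17,0,-6,1],
    [-0.025,0.205,0,-9.4,1],
    [-0.025,0.24,0,-9.4,1],
    [-0.025,0.27,0,-9.4,1],
    [-0.025,0.295,0,-9.4,1],
    [-0.025,0.31,0,-9.4,1],
    [-0.025,0.32,0,-9.4,1],
    [-0.025,0.32,0,-9.4,1],
    [-0.025,0.32,0,-9.4,1],
    [-0.025,0.32,0,-9.4,1],
  ],
)

```text
time_s: 18.05
tool_pos: [0.4452, 0.0207, 0.3802]
tool_rot: [180.0, -0.0, -60.1]
force: [-1.1, 1.1, -4.0]
grip_width: 0.0298
```

```bash
python3 - <<'E'
from h import *
p,d,o=snap('wrist','w10');print(o['tool_pos'],o['tool_rot'],o['force'],o['time_s'])
p,d,o=snap('scene','scene10')
E
```

```text
[0.44524681 0.02067078 0.38020123] [ 1.79976647e+02 -1.99771585e-02 -6.01019738e+01] [-1.13035601  1.14560093 -3.9719427 ] 18.05
```

View pics/w10.png

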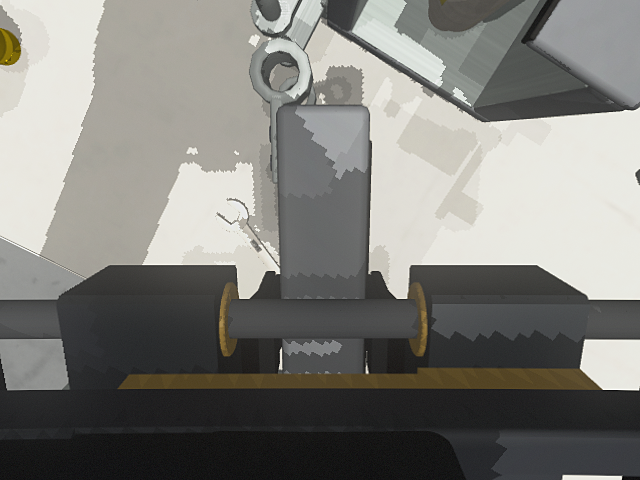

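View pics/scene10.png

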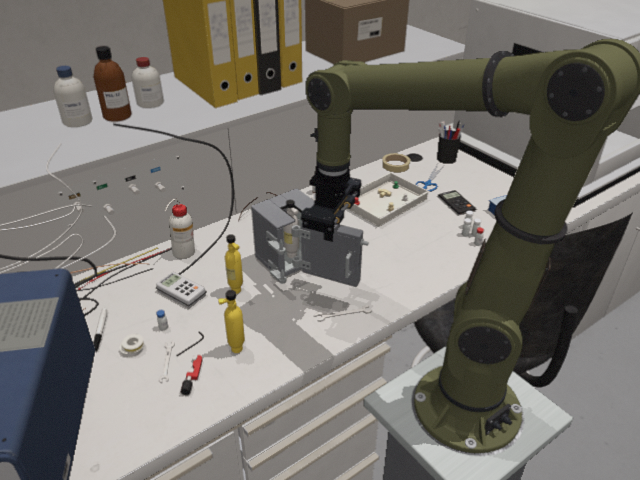

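```bash
python3 - <<'E'
from h import *
p,W=cloud('wrist','w10');crop(p,230,0,340,110,6,'c_w10')
E
```

```text
(no output)
```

View pics/c_w10.png

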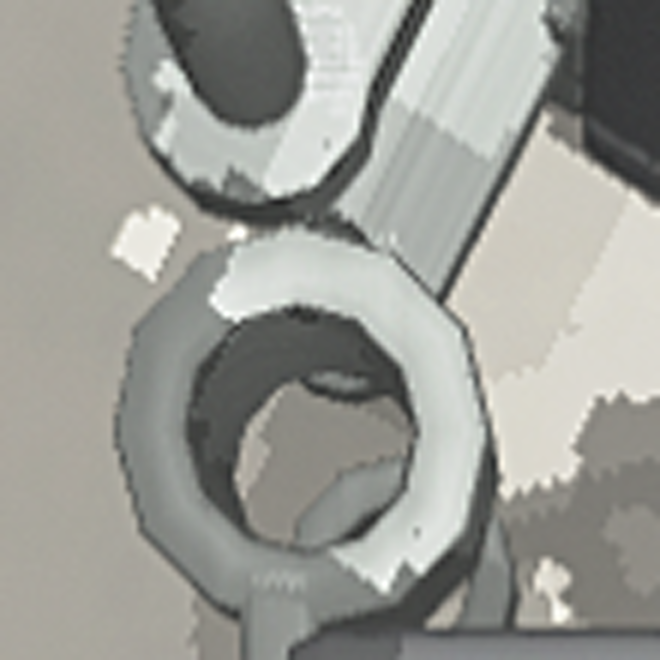

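```bash
python3 - <<'E'
from h import *
f=np.load('pics/w10.npz');tp,tr=f['tp'],f['tr']
for c in ((247,72),(247,82)):
    print(onplane('wrist',[(c[0]/6+230-.43,c[1]/6-.43)],.137,tp,tr)[0])
k=onplane('wrist',[(304/6+230-.43,423/6-.43)],.137+.0698,tp,tr)[0]; print('kn',k, rotm(tr).T@(k-tp))
E
```

```text
[0.53959205 0.10399424 0.137     ]
[0.53894662 0.10365181 0.137     ]
kn [0.51329345 0.07665703 0.2068    ] [-0.01467733 -0.08696804  0.17336069]
```

Call:
carry_out(
  increments=[
    [0.006,0.006,0,0,1],
    [0.013,0.013,0,0,1],
    [0.02,0.02,0,0,1],
    [0.025,0.025,0,0,1],
    [0.027,0.027,0,0,1],
    [0.027,0.027,0,0,1],
    [0.027,0.027,0,0,1],
    [0.027,0.027,0,0,1],
  ],
)

```text
time_s: 18.95
tool_pos: [0.472, 0.0486, 0.3803]
tool_rot: [180.0, 0.0, -60.0]
force: [-0.4, 0.2, -4.3]
grip_width: 0.03
```

```bash
python3 - <<'E'
from h import *
p,d,o=snap('wrist','w11');print(o['tool_pos'],o['tool_rot'],o['force'],o['time_s'])
crop(p,230,20,340,130,6,'c_w11')
p,d,o=snap('scene','scene11');crop(p,240,190,380,300,5,'c_s11')
E
```

```text
[0.47202358 0.04855173 0.38025257] [ 1.79986199e+02  1.93293088e-03 -6.00156416e+01] [-0.37992664  0.15708096 -4.28723929] 18.95
```

View pics/c_w11.png

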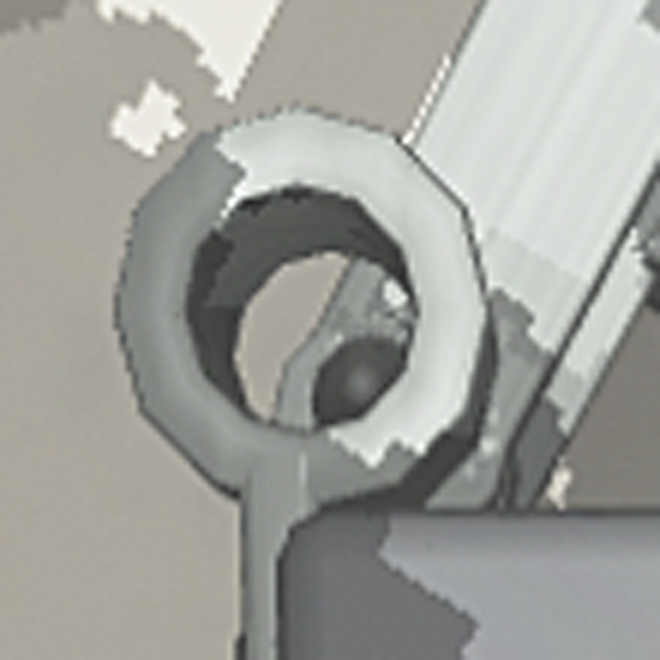

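View pics/c_s11.png

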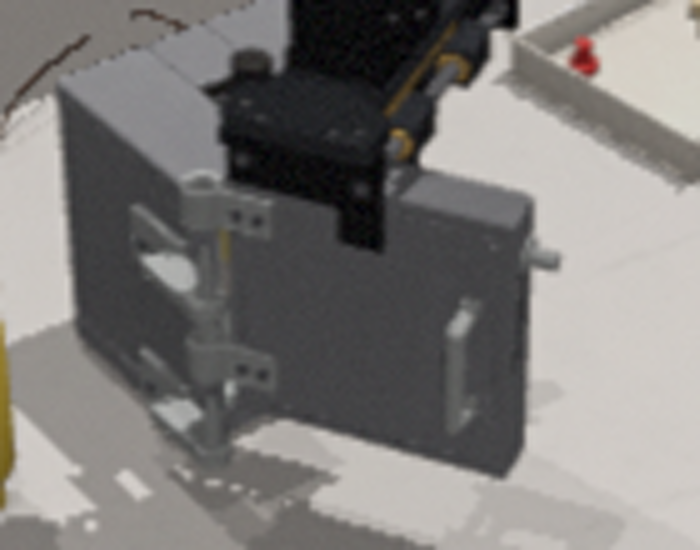

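```bash
python3 - <<'E'
from h import *
f=np.load('pics/w11.npz');tp,tr=f['tp'],f['tr']
print(onplane('wrist',[(360/6+230-.42,377/6+20-.42)],.169,tp,tr)[0])
k=onplane('wrist',[(303/6+230-.42,305/6+20-.42)],.137+.0698,tp,tr)[0]; print('kn',k, rotm(tr).T@(k-tp))
E
```

```text
[0.54044939 0.10462982 0.169     ]
kn [0.53985764 0.10471822 0.2068    ] [-0.01474243 -0.08686702  0.17343215]
```

Call:
carry_out(
  increments=[
    [0.0005,0,-0.008,0,1],
    [0.0005,0,-0.016,0,1],
    [0.0005,0,-0.022,0,1],
    [0.0005,0,-0.028,0,1],
    [0.0005,0,-0.03,0,1],
    [0.0005,0,-0.03,0,1],
  ],
)

```text
time_s: 19.65
tool_pos: [0.4726, 0.0489, 0.3498]
tool_rot: [179.9, 0.0, -60.0]
force: [0.0, -0.0, -4.1]
grip_width: 0.03
```

Call:
carry_out(
  increments=[
    [0,0,-0.004,0,1],
    [0,0,-0.008,0,1],
    [0,0,-0.012,0,1],
    [0,0,-0.015,0,1],
    [0,0,-0.017,0,1],
    [0,0,-0.0185,0,1],
    [0,0,-0.0185,0,1],
  ],
)

```text
time_s: 20.35
tool_pos: [0.4728, 0.0489, 0.3321]
tool_rot: [-180.0, 0.0, -60.0]
force: [-2.4, -1.2, -1.7]
grip_width: 0.0296
```

```bash
python3 - <<'E'
from h import *
p,d,o=snap('wrist','w12');print(o['tool_pos'],o['force'],o['time_s'])
crop(p,230,20,340,130,6,'c_w12')
p,d,o=snap('scene','scene12');crop(p,240,190,380,300,5,'c_s12');print(o['force'])
E
```

```text
[0.47275886 0.04888261 0.33213886] [-2.44990472 -1.16193062 -1.6553188 ] 20.35
[-0.40938458 -0.60041083 -1.34549132]
```

View pics/c_w12.png

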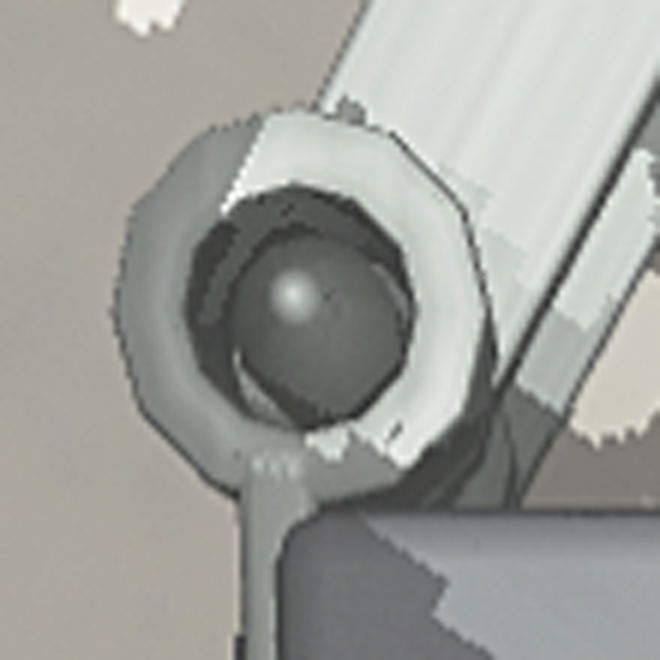

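View pics/c_s12.png

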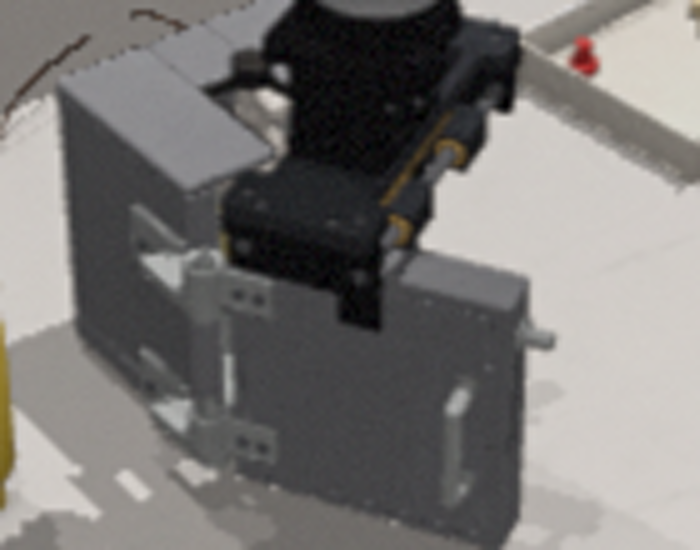

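The pin tip shows inside the knuckle hole (crop 295,300) and both knuckles sit on their brackets. I'll press down slightly, then let go.

Call:
carry_out(
  increments=[
    [0,0,-0.001,0,1],
    [0,0,-0.002,0,1],
    [0,0,-0.002,0,1],
    [0,0,-0.002,0,0.3],
    [0,0,-0.002,0,0.1],
    [0,0,-0.002,0,0],
    [0,0,-0.002,0,0],
    [0,0,-0.002,0,0],
  ],
  grip_force=10,
)

```text
time_s: 21.25
tool_pos: [0.4727, 0.049, 0.3297]
tool_rot: [-180.0, -0.0, -60.0]
force: [-0.1, -0.5, -0.2]
grip_width: 0.0428
```

```bash
python3 - <<'E'
from h import *
p,d,o=snap('wrist','w13');print(o['tool_pos'],o['force'],o['time_s'],o['grip_width'])
E
```

```text
[0.47274303 0.04900962 0.32973528] [-0.13967414 -0.50063228 -0.2206755 ] 21.25 0.04279692163406255
```

View pics/w13.png

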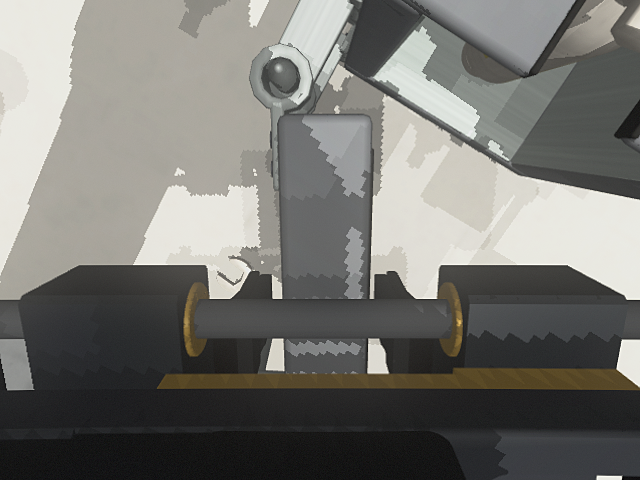

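Call:
carry_out(
  increments=[
    [0,0,0.015,0,0],
    [0,0,0.04,0,0],
    [0,0,0.07,0,0.2],
    [0,0,0.1,0,1],
    [-0.012,0.01,0.1,0,1],
    [-0.025,0.025,0.1,0,1],
    [-0.032,0.029,0.1,0,1],
    [-0.032,0.029,0.1,0,1],
    [-0.032,0.029,0.1,0,1],
  ],
)

```text
time_s: 22.2
tool_pos: [0.4409, 0.0773, 0.4297]
tool_rot: [-180.0, -0.0, -60.0]
force: [0.3, 0.2, 0.2]
grip_width: 0.0016
```

```bash
python3 - <<'E'
from h import *
p,d,o=snap('wrist','w14');print(o['tool_pos'],o['force'],o['time_s'],o['grip_width'])
p,d,o=snap('scene','scene14');crop(p,240,150,400,290,5,'c_s14')
p,d,o=snap('top','top14');crop(p,235,150,385,270,5,'c_t14')
E
```

```text
[0.44092835 0.0773399  0.42969003] [0.30728809 0.15968169 0.17103888] 22.2 0.0016336103797147568
```

View pics/w14.png

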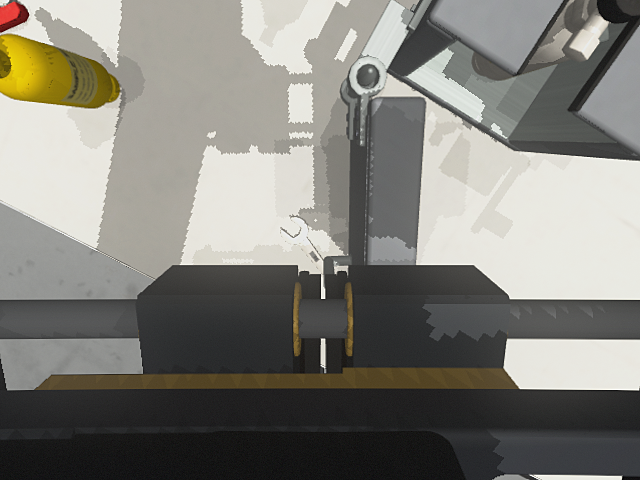

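View pics/c_s14.png

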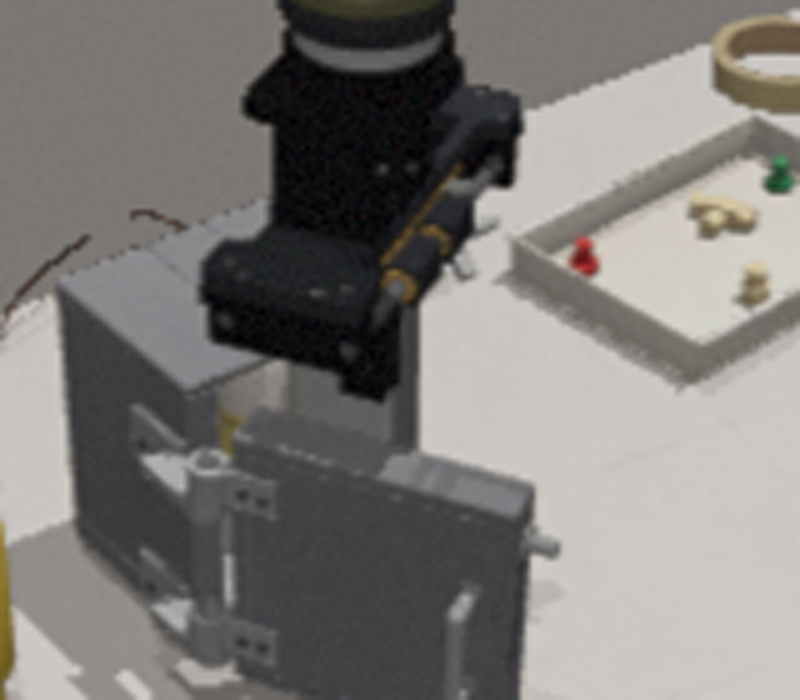

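Call:
carry_out(
  increments=[
    [0,0,-0.03,0,1],
    [0,0,-0.06,0,1],
    [0,0,-0.09,0,1],
    [0,0,-0.1,0,1],
    [0,0,-0.103,0,1],
    [0,0,-0.103,0,1],
    [0,0,-0.103,0,1],
  ],
)

```text
time_s: 23.05
tool_pos: [0.4414, 0.078, 0.3282]
tool_rot: [-179.9, -0.0, -60.0]
force: [0.4, 0.4, 0.2]
grip_width: 0.0005
```

Call:
carry_out(
  increments=[
    [0.003,-0.006,0,0,1],
    [0.0055,-0.0103,0,0,1],
    [0.009,-0.018,0,4,1],
    [0.0134,-0.0261,0,9,1],
    [0.018,-0.033,0,14,1],
    [0.0238,-0.0403,0,19,1],
    [0.03,-0.047,0,24,1],
    [0.0366,-0.0524,0,29,1],
    [0.044,-0.058,0,34,1],
    [0.0513,-0.0622,0,39,1],
    [0.0513,-0.0622,0,39,1],
    [0.0513,-0.0622,0,39,1],
  ],
)

```text
time_s: 24.25
tool_pos: [0.492, 0.0154, 0.3269]
tool_rot: [180.0, -0.0, -21.1]
force: [-0.5, -0.7, 0.3]
grip_width: 0.0004
```

```bash
python3 - <<'E'
from h import *
p,d,o=snap('wrist','w15');print(o['tool_pos'],o['force'],o['time_s'],o['grip_width'])
p,d,o=snap('scene','scene15');crop(p,240,150,400,290,5,'c_s15')
E
```

```text
[0.49201142 0.01542481 0.32694494] [-0.5042383  -0.74241475  0.25501523] 24.25 0.0004219602735699936
```

View pics/w15.png

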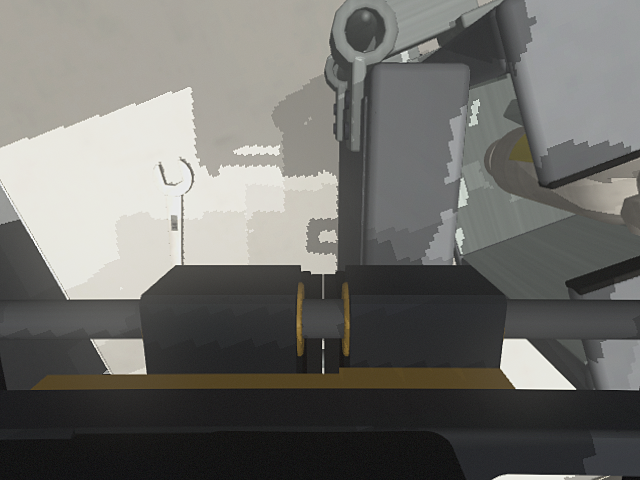

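View pics/c_s15.png

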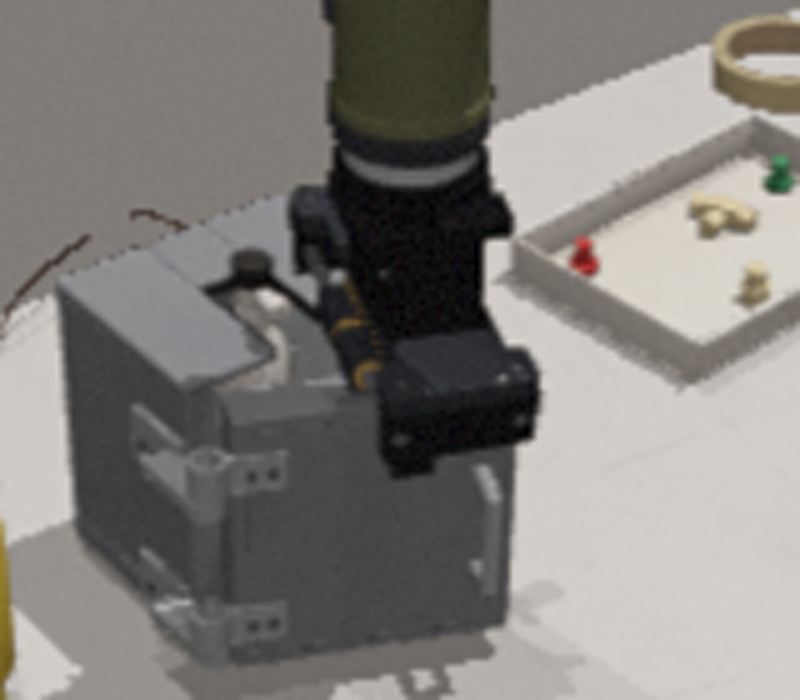

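Call:
carry_out(
  increments=[
    [0.004,-0.002,0.004,3,1],
    [0.008,-0.0037,0.008,6,1],
    [0.0164,-0.0073,0.008,11,1],
    [0.0205,-0.0085,0.008,14,1],
    [0.0248,-0.0097,0.008,16,1],
    [0.029,-0.0105,0.008,18,1],
    [0.0315,-0.011,0.008,20,1],
    [0.0315,-0.011,0.008,21,1],
    [0.0315,-0.011,0.008,21,1],
  ],
)

```text
time_s: 25.25
tool_pos: [0.5232, 0.0048, 0.3348]
tool_rot: [-180.0, 0.0, -0.0]
force: [-0.3, -0.2, -0.6]
grip_width: 0.0006
```

```bash
python3 - <<'E'
from h import *
p,d,o=snap('wrist','w16');print(o['tool_pos'],o['tool_rot'],o['force'],o['time_s'],o['grip_width'])
p,d,o=snap('scene','scene16');crop(p,240,150,400,290,5,'c_s16')
E
```

```text
[0.52320337 0.00484853 0.33475501] [-1.79994130e+02  1.30939168e-02 -1.21249903e-02] [-0.27013769 -0.15905023 -0.59569278] 25.25 0.0006346645223964756
```

View pics/w16.png

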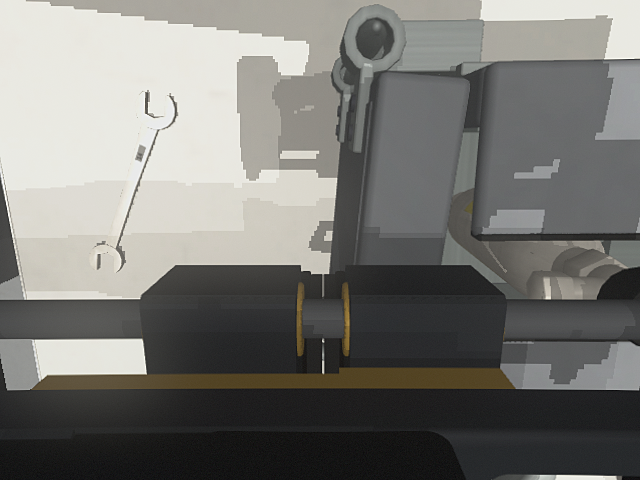

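View pics/c_s16.png

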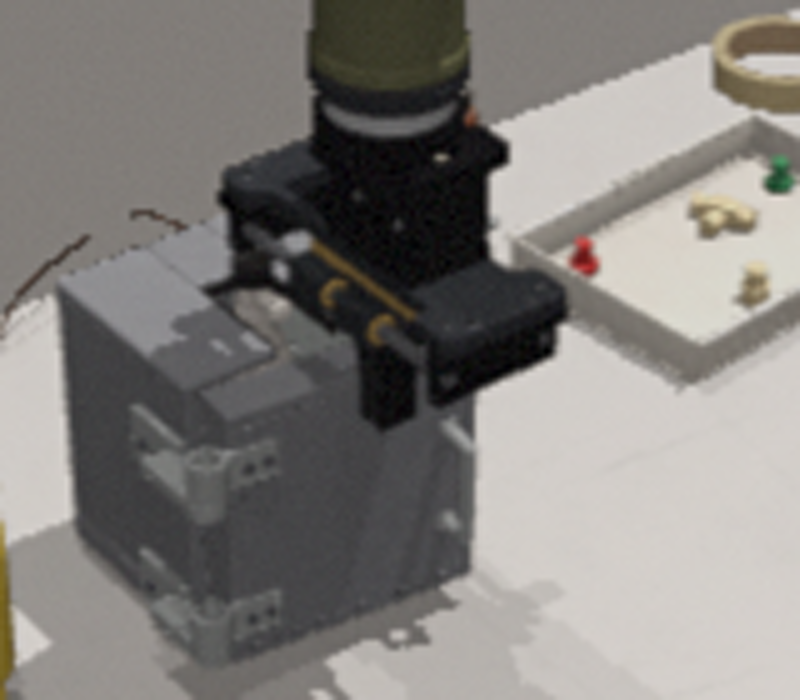

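Call:
carry_out(
  increments=[
    [0.002,0,0,0,1],
    [0.004,0,0,0,1],
    [0.006,0,0,0,1],
    [0.007,0,0,0,1],
    [0.008,0,0,0,1],
    [0.008,0,0,0,1],
  ],
)

```text
time_s: 25.95
tool_pos: [0.5316, 0.0047, 0.3347]
tool_rot: [180.0, -0.0, 0.0]
force: [-0.9, -0.6, 0.6]
grip_width: 0.0001
```

```bash
python3 - <<'E'
from h import *
p,d,o=snap('wrist','w17');print(o['tool_pos'],o['force'],o['time_s'])
crop(p,300,0,640,270,2.3,'c_w17')
E
```

```text
[0.5316037  0.00471668 0.33474546] [-0.88324353 -0.64998436  0.64340914] 25.95
```

View pics/c_w17.png

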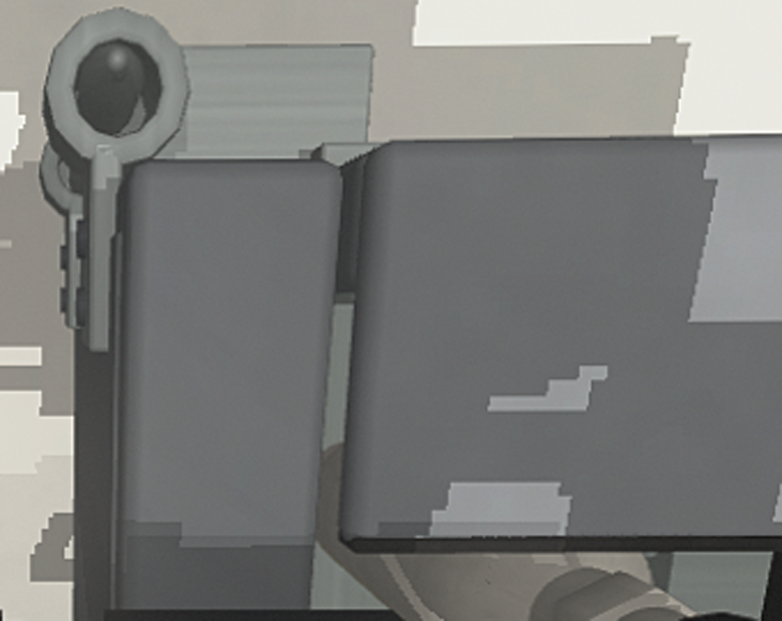

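Call:
carry_out(
  increments=[
    [0.001,0,0,0,1],
    [0.002,0,0,0,1],
    [0.003,0,0,0,1],
    [0.003,0,0,0,1],
  ],
)

```text
time_s: 26.4
tool_pos: [0.5343, 0.0047, 0.3347]
tool_rot: [180.0, 0.1, 0.0]
force: [-3.8, 0.3, 1.9]
grip_width: 0.0007
```

Call:
carry_out(
  increments=[
    [0.001,0,0,0,1],
    [0.0015,0,0,0,1],
    [0.0015,0,0,0,1],
  ],
)

```text
time_s: 26.7
tool_pos: [0.535, 0.0047, 0.3346]
tool_rot: [-180.0, 0.2, 0.0]
force: [-7.0, 0.1, 4.7]
grip_width: 0.0001
```

```bash
python3 - <<'E'
from h import *
p,d,o=snap('wrist','w18');print(o['tool_pos'],o['force'],o['time_s'])
crop(p,300,0,640,270,2.3,'c_w18')
p,d,o=snap('top','top18');crop(p,245,160,365,265,6,'c_t18')
E
```

```text
[0.53497397 0.00468852 0.3345953 ] [-7.03296602  0.10628894  4.71371682] 26.7
```

View pics/c_w18.png

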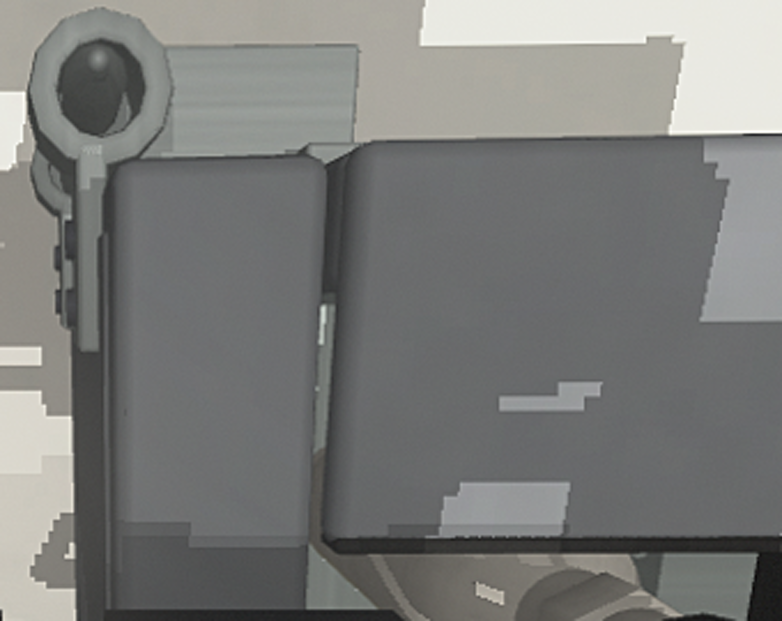

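View pics/c_t18.png

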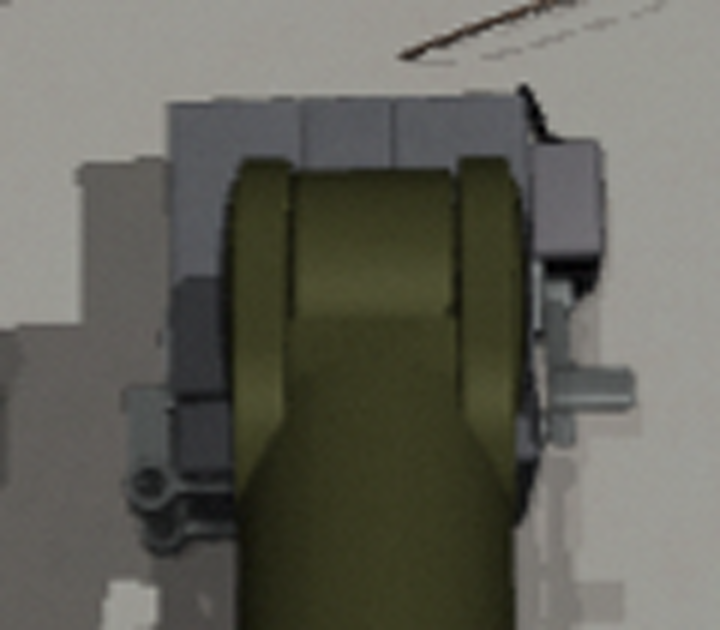

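Call:
carry_out(
  increments=[
    [-0.01,0,0,0,1],
    [-0.02,0,0.01,0,1],
    [-0.02,0,0.05,0,1],
    [-0.01,-0.02,0.09,0,1],
    [0,-0.05,0.13,0,1],
    [0.01,-0.08,0.16,0,1],
    [0.015,-0.1,0.17,0,1],
    [0.015,-0.11,0.17,0,1],
    [0.015,-0.11,0.17,0,1],
    [0.015,-0.11,0.17,0,1],
  ],
)

```text
time_s: 27.8
tool_pos: [0.5507, -0.1041, 0.5034]
tool_rot: [-179.9, 0.1, 0.1]
force: [-0.3, 0.7, -0.6]
grip_width: 0.0003
```

```bash
python3 - <<'E'
from h import *
p,d,o=snap('wrist','w19');print(o['tool_pos'],o['tool_rot'],o['force'],o['time_s'])
p,d,o=snap('scene','scene19');crop(p,240,150,400,290,5,'c_s19')
p,d,o=snap('top','top19');crop(p,245,160,365,265,6,'c_t19')
E
```

```text
[ 0.55069719 -0.1040543   0.50338364] [-1.79940186e+02  1.08145920e-01  7.74869012e-02] [-0.2669425   0.70583382 -0.60891622] 27.8
```

View pics/w19.png

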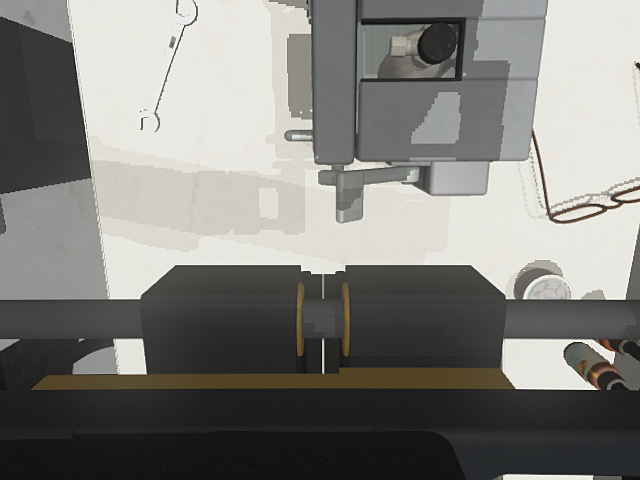

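View pics/c_s19.png

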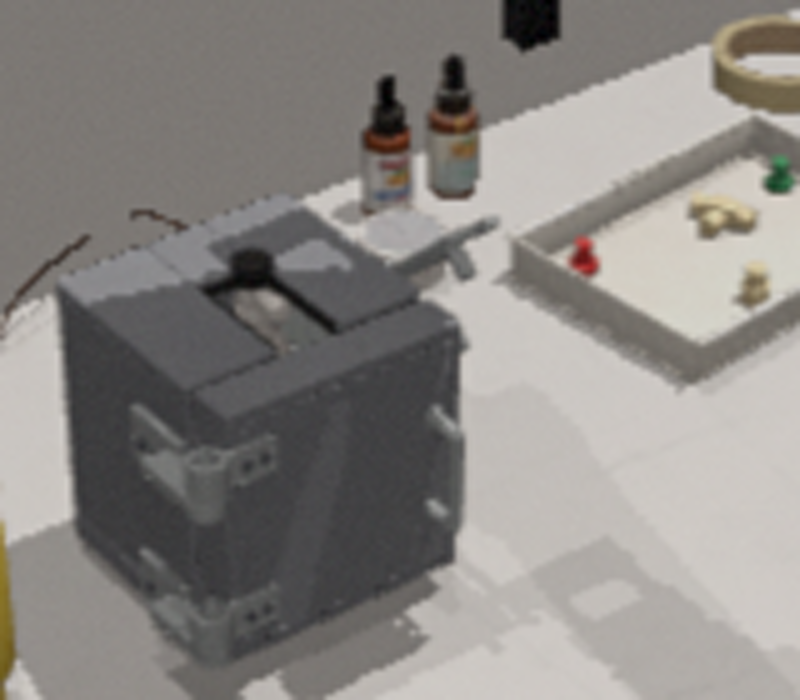

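```bash
python3 - <<'E'
from h import *
p,W=cloud('wrist','w19')
for uv in [(345,180),(347,198),(349,215),(340,198),(358,198),(325,177),(400,174),(412,172),(375,178),(335,90),(365,120),(316,90),(352,90)]:
    print(uv,W[uv[1],uv[0]].round(4))
crop(p,270,110,470,240,4,'c_w19')
f=np.load('pics/w19.npz')
print(project('wrist',[[.5745-.015,.0175-.083,.150]],f['tp'],f['tr']))
E
```

```text
(345, 180) [ 0.5641 -0.0667  0.2159]
(347, 198) [ 0.5658 -0.0788  0.2134]
(349, 215) [ 0.5673 -0.0902  0.2136]
(340, 198) [ 0.561  -0.0783  0.2167]
(358, 198) [ 0.5737 -0.0799  0.2062]
(325, 177) [ 0.5512 -0.066   0.2032]
(400, 174) [ 0.607  -0.0665  0.1759]
(412, 172) [ 0.6169 -0.0655  0.1706]
(375, 178) [ 0.5864 -0.0677  0.1934]
(335, 90) [ 0.5583 -0.0076  0.1752]
(365, 120) [ 0.5798 -0.0281  0.1778]
(316, 90) [ 0.5448 -0.0078  0.1764]
(352, 90) [ 0.5703 -0.0077  0.1754]
[[335.02560381 169.7722764 ]]
```

View pics/c_w19.png

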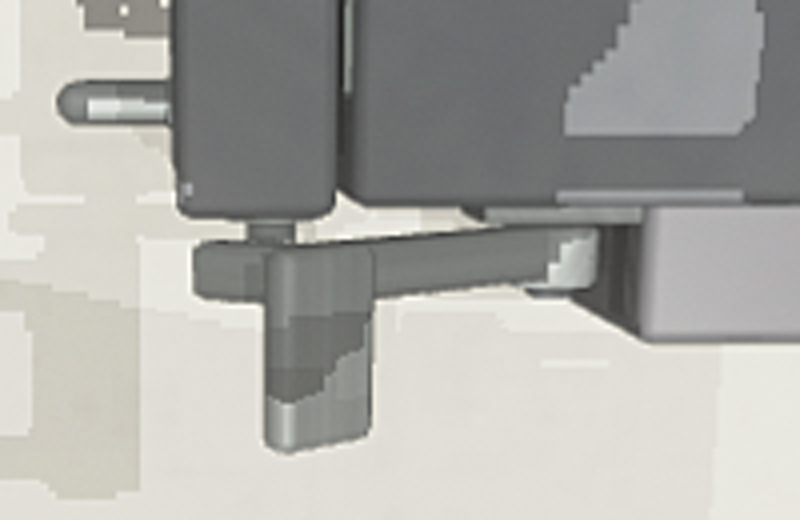

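Call:
carry_out(
  increments=[
    [0.004,0.01,-0.03,0,1],
    [0.007,0.02,-0.06,0,1],
    [0.007,0.02,-0.08,0,1],
    [0.006,0.02,-0.086,0,1],
    [0.005,0.02,-0.096,0,1],
    [0.004,0.02,-0.106,0,1],
    [0.002,0.02,-0.116,0,1],
    [0.001,0.02,-0.126,0,1],
    [0,0.02,-0.134,0,1],
    [-0.001,0.02,-0.14,0,1],
    [-0.002,0.02,-0.144,0,1],
    [-0.002,0.02,-0.144,0,1],
  ],
)

```text
time_s: 29.15
tool_pos: [0.5491, -0.0852, 0.3605]
tool_rot: [180.0, -0.0, 0.0]
force: [-0.3, 0.4, -0.1]
grip_width: 0.0008
```

Call:
carry_out(
  increments=[
    [0,0,-0.003,0,1],
    [0,0,-0.006,0,1],
    [0,0,-0.008,0,1],
    [0,0,-0.01,0,1],
    [0,0,-0.011,0,1],
    [0,0,-0.011,0,1],
  ],
)

```text
time_s: 29.75
tool_pos: [0.549, -0.0854, 0.3505]
tool_rot: [-180.0, -0.0, 0.0]
force: [-2.2, -0.0, 5.5]
grip_width: 0.0004
```

```bash
python3 - <<'E'
from h import *
p,d,o=snap('scene','scene20');crop(p,240,150,400,290,5,'c_s20');print(o['tool_pos'],o['force'])
E
```

```text
[ 0.54899132 -0.08538354  0.35053111] [-2.20919743 -0.01585264  5.52650544]
```

View pics/c_s20.png

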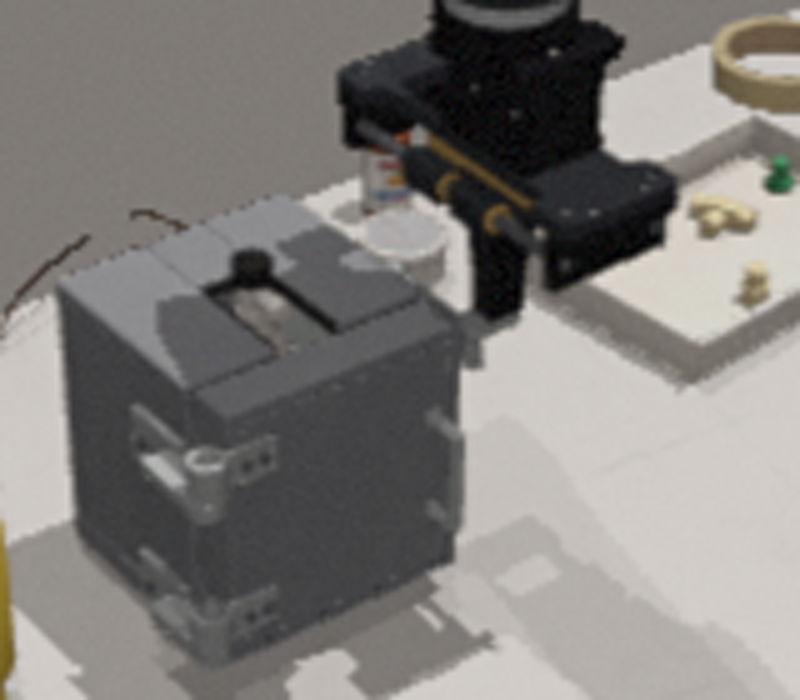

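Call:
carry_out(
  increments=[
    [0,0,-0.001,0,1],
    [0,0,-0.002,0,1],
    [0,0,-0.002,0,1],
  ],
)

```text
time_s: 30.1
tool_pos: [0.549, -0.0855, 0.3502]
tool_rot: [-179.9, -0.0, 0.0]
force: [-5.9, 1.7, 14.1]
grip_width: 0.0005
```

Call:
carry_out(
  increments=[
    [0,0,0.01,0,1],
    [0,0,0.04,0,1],
    [-0.01,-0.01,0.08,0,1],
    [-0.01,-0.02,0.12,0,1],
    [-0.01,-0.02,0.15,0,1],
    [-0.01,-0.02,0.15,0,1],
    [-0.01,-0.02,0.15,0,1],
  ],
)

```text
time_s: 30.8
tool_pos: [0.5391, -0.1053, 0.4981]
tool_rot: [-180.0, -0.1, 0.0]
force: [-1.0, 0.4, -0.2]
grip_width: 0.0006
```

```bash
python3 - <<'E'
from h import *
p,d,o=snap('wrist','w21');print(o['tool_pos'],o['force'],o['time_s'])
crop(p,220,0,520,250,2.6,'c_w21')
p,d,o=snap('top','top21');crop(p,120,140,510,330,2,'c_t21')
p,W=cloud('wrist','w21')
f=np.load('pics/w21.npz')
print(project('wrist',[[.5745-.026,.0175-.1,.168],[.5745-.015,.0175-.083,.15],[.5405,.104,.169]],f['tp'],f['tr']).round(0))
u,v=project('wrist',[[.5485,-.0825,.168]],f['tp'],f['tr'])[0].astype(int); print(W[v,u], W[v,u-5],W[v,u+5])
E
```

```text
[ 0.53906681 -0.10529073  0.4980873 ] [-1.03885924  0.40350882 -0.20757665] 30.8
[[ 335.  193.]
 [ 348.  168.]
 [ 325. -100.]]
[ 0.54844585 -0.08195752  0.16698621] [ 0.54465067 -0.08198075  0.1668091 ] [ 0.55225824 -0.0820009   0.16667455]
```

View pics/c_w21.png

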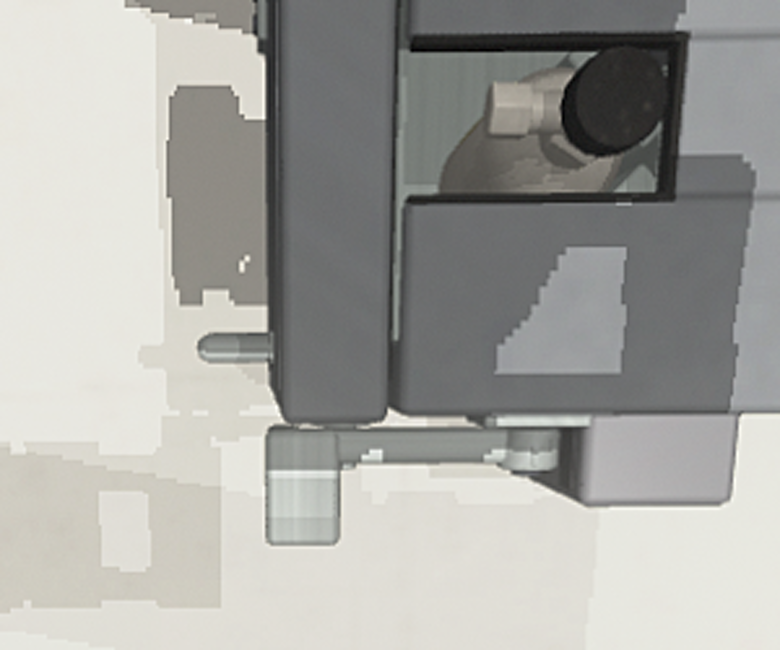

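View pics/c_t21.png

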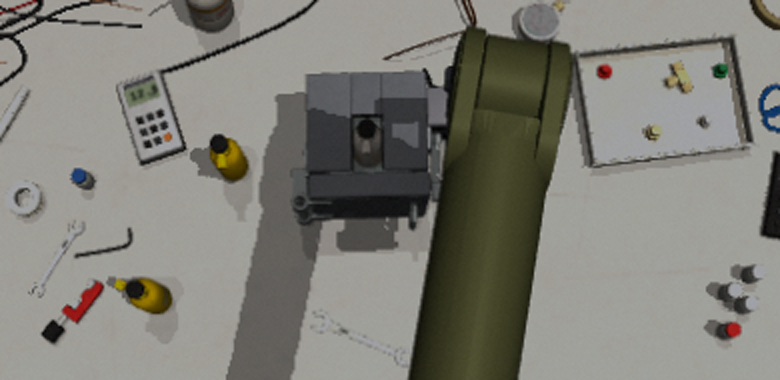

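```bash
python3 - <<'E'
from h import *
f=np.load('pics/w21.npz');tp,tr=f['tp'],f['tr']
for c in ((388,400),(395,150),(283,400),(406,380),(403,230)):
    print(c,onplane('wrist',[(c[0]/2.6+220-.3,c[1]/2.6-.3)],.179,tp,tr)[0].round(4))
c=(618,103);print('cap',onplane('wrist',[(c[0]/2.6+219.7,c[1]/2.6-.3)],.202,tp,tr)[0].round(4))
E
```

```text
(388, 400) [ 0.5721 -0.0528  0.179 ]
(395, 150) [0.572  0.0105 0.179 ]
(283, 400) [ 0.5432 -0.0528  0.179 ]
(406, 380) [ 0.5768 -0.0475  0.179 ]
(403, 230) [ 0.5747 -0.009   0.179 ]
cap [0.6218 0.0167 0.202 ]
```

The latch is level, the door is shut and parallel to the front, the cylinder is in place and the arm is clear. Handing in.

```bash
python3 - <<'E'
from h import *
print(env.sign_off())
E
```

```text
the job is handed in; nothing more can be done
None
```

I carried out the whole job and handed it in at about 31 s of the 72 s allowed; `sign_off()` reports no verdict. The steel cylinder is seated against the V block, the door is hung on both pins and swung shut, and the hook latch is pressed down over the stud.

Last checks before handing in:
- **Latch:** the tab's top face measured 0.167 m high, against 0.168 m when level. It met a hard stop at 14 N.
- **Door:** there is an even gap of about 3–5 mm to the cabinet front along its whole width, so it is shut. The stud was last seen about 2 mm from its place, before the latch covered it.
- **Knuckles:** the upper pin was visible inside its knuckle hole. The arm stood at the right height for the door to be fully down when I let go. I did not measure the lower knuckle's height separately afterwards.
- **Cylinder:** it stands upright in the slot with its side port facing forward. Its cap measured 2–5 mm in front of the estimated seat, and two readings differed by about 2 mm. I did not measure the foot's position directly.
- **Bystanders:** `flow_meter`, `spanner_14`, `tube_cutter` and `vial_4` looked unmoved in the top view. The vial group on the right did too. I judged this by eye and did not measure it.

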